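# Check a lead screw's pitch with the gauge leaf that fits

## Task

Somebody left the fine-toothed gauge leaf on the lead screw, where it does not fit: lift it off and lay it flat in the tray. Then lay the middle leaf, whose tooth pitch matches the screw, on the sloping face with its teeth pushed fully home in the threads near the screw's middle, and let go of it; check that it sits flat by pressing down on its left and then its right pad, leave it seated, and leave the coarse leaf and everything else where they stand.

Things in the scene. Friction and masses are not known exactly. Their poses are not given: they have to be found in the camera images.
- desk: Fixed grey wedge-shaped inspection desk, 200 mm wide, 80 mm high at the back; its face rises at 25 degrees away from the robot (along the desk's +x). The lead screw lies along the face's lower edge, between two end bearings that reach 22 mm above the screw's axis and, up the slope, only 13 mm from it. Origin on the table under the desk.
- lead_screw: Screw on the desk, 176 mm long. Origin on its axis, mid-length, at a groove. x: up the slope; y: along the screw; z: square off the face, leaning 25 degrees back to the robot. Pitch 18: grooves facing the slope at y = 0, +-18, +-36.. mm; crests 20, groove floors 11 mm from the axis. Face at z = -4, x = 21 to 112 mm. Middle leaf home: underside on the face, rib centre at x = 44, z = 18.
- tray: Shallow fixed grey tray, 112 x 180 mm outside (x, y), rim 12 mm high and 4 thick, floor 4 mm above the table. Origin under its centre on the table.
- fine_leaf_grip (a point): Fine gauge leaf: plate 48 x 140 mm, 8 thick, 11 teeth at 12 mm pitch, 6.0 mm long, on one long edge. Grip rib on top along y, 12 x 76 mm, top 36 mm over the underside; this point is its centre, 22 mm over the underside. x: away from the teeth; y: along the edge; z: out of the ribbed face. 0.24 kg. At first on the sloping face, teeth down on the screw's crests.
- middle_leaf_grip (a point): Middle gauge leaf: plate 48 x 140 mm, 8 thick, 7 teeth at 18 mm pitch, 9.0 mm long, on one long edge. Grip rib on top along y, 12 x 76 mm, top 36 mm over the underside; this point is its centre, 22 mm over the underside. x: away from the teeth; y: along the edge; z: out of the ribbed face. 0.24 kg. It fits the screw. At first flat on the table.
- middle_leaf_teeth (a point): Middle of the row of tooth tips of the middle leaf, 33 mm to -x of its rib's centre, half-way up the plate's thickness.
- middle_leaf: The middle leaf as a whole; origin in the middle of its plate's underside, axes as above.
- middle_leaf_left_pad: Round dark press pad, 20 mm across, 4 high, on the plate of the middle leaf at its +y end (57 mm along y from the rib's centre, 4 mm to +x): the left end, seen from the robot, once the leaf is on the screw. Origin under the pad; its top is 12 mm above the plate's underside.
- middle_leaf_right_pad: The same pad at the -y end (57 mm along -y), the right end.
- coarse_leaf_grip (a point): Coarse gauge leaf: plate 48 x 140 mm, 8 thick, 5 teeth at 27 mm pitch, 13.5 mm long, on one long edge. Grip rib on top along y, 12 x 76 mm, top 36 mm over the underside; this point is its centre, 22 mm over the underside. x: away from the teeth; y: along the edge; z: out of the ribbed face. 0.24 kg. Flat on the table; stays there.
- tube_a: Bystander: capped sample tube standing upright, 30 mm across, 99 tall; origin under its foot.
- tube_b: Bystander: another such tube, 99 tall; origin under its foot.
- pot: Bystander: white screw-lid specimen pot standing upright, 48 mm across, 83 tall; origin under its foot.
- ribbon: Bystander: black roll standing on end, 42 mm across, 60 tall; origin under its foot.
- marker: Bystander: felt marker lying flat, 14 x 142 x 12 mm, long axis its y; origin under its middle.

How it is judged:
By the outcome, as a careful person would: the job done as asked, in the order asked, and still so for the second after the job is handed in, with the robot touching nothing.
It also fails if it takes over 67 s, if anything falls off the work surface, if the arm or the gripper's body presses on something with over 40 N, if the wrist force passes 120 N, or if a joint passes its speed limit or range.

## Robot

A 6-joint arm with a two-finger parallel gripper is mounted at the origin on a cart in front of the work surface, level with it; the furniture and walls round the work are solid. World frame = base frame: x ahead of the robot, y to its left, z up, the work surface at z = 0. Lengths are in mm, angles in rad, forces in N, time in s.
With the tool pointing down it reaches from about 225 to 725 mm from the base axis. Payload 3.1 kg.
Tool frame: the origin (TCP) lies on the centre line of the jaws, within the pads' length; the fingertips stand robot.nose_length ahead of it and the grasp point (between the pads) lies 2 mm behind it (robot.nose_length is the distance from the TCP to the fingertips, in mm); z points along the fingers, y is the line along which they close (so a half turn about z gives the same grasp; the last joint's range is limited). The gripper opens to 85 mm and grips with 20 to 120 N. Pads are 22 mm wide; open, the fingers measure 114 mm over their backs; the gripper's body (76 mm by 85 mm) begins 54 mm behind the grasp point. The pads swing forward as they close: fully open they stand 13 mm farther back than shut.
Start: joints at [1.151, 0.048, 0.099, 1.622, 0, 1.443], TCP at [151.037, 502.797, 248.312] pointing down, gripper open.
Joint ranges: [-2.91, 2.91], [-0.99, 1.94], [-1.21, 1.42], [-2.12, 2.29], [-1.49, 1.47], [-3.14, 3.14]. Speed limits (rad/s): [2.79, 2.79, 3.14, 3.14, 3.14, 3.14].

## Interface

Orientations are given as a 3x3 rotation matrix whose columns are the frame's x, y, z axes.
In Python, from cell import monitor, capture, get_calibration, robot gives the robot as it stands.
- The arm moves only by the tool send_rows, never from a script. Its argument "deltas" is a list of rows, each an object of numbers: "tx", "ty", "tz": the shift along the tool's x, y, z in m; "rx", "ry", "rz": the turn, a rotation vector about the tool's x, y, z in degrees; "jaw": the opening, from 0 (shut) to 1 (fully open). In form: [{"tx": .., "ty": .., "tz": .., "rx": .., "ry": .., "rz": .., "jaw": ..}, ...]. A call has 1 to 5 rows; each row shifts and turns the commanded pose from where the row before left it, along the tool's axes as they then stand; what a row does not reach is not made up. A row lasts 1/10 s, in which the tool goes at most 50 mm and 8.59 degrees, less where a joint would pass 70% of its speed; a pose out of reach is approached as far as the arm can. A call with a gripper value outside its range is refused whole. The fingers move at their own pace and stop on an object; "squeeze" is the grip in N (left out, the last holds). Time passes only in rows, so rows that do not move let the fingers close. It gives the time, the measured TCP pose, the force, the opening and the grip force at its end, in the units of the state.
- monitor.observe(): the state, without advancing time (a new reading comes with each control period).
- capture(name): name is "scene" or "side" or "wrist"; returns (picture, depth): 420x560x3 uint8, red, green, blue; 420x560 float32, mm along the optical axis (not along the pixel's ray), 0 where there is no reading.
- get_calibration(name): a dict with "vertical_fov" (degrees; the focal length in pixels is half the picture's height over the tangent of half this angle, whatever the lens; pixels are square), "cx", "cy" (the principal point, pixels), "world_from_camera" (4x4, takes a point from camera to world coordinates); the wrist camera has in their place "tool_from_camera" (4x4, takes a point from camera to tool coordinates, whose origin is the TCP and whose axes are the flange's). Camera axes: x right, y down, z forward; pixel columns grow to the right and rows downward; lengths in mm; the calibration is good to about 2 mm. A picture is of the moment at which its call begins: read the wrist's pose just before it. get_calibration takes no time and is no camera call.
- robot.close_job(): hands the job in; it is judged then, once.
The state is a dict: "clock": time; "q": joint angles; "qvel": joint speeds; "tau": joint torques, N m; "tool_pos": TCP position; "ee_rot": TCP orientation; "ft_force": force on the tool from outside, world axes, zero at the start; "moment": the same for the moment, N m; "gripper_width": finger opening in mm; "grip_force": force on a finger pad.
Only numpy, scipy, OpenCV 4.12 (cv2) and the standard library are available. Lean on these libraries where they do the work, as an engineer would, in place of code of your own. Each camera call takes 0.05 s, during which the arm holds its last target. There are 200 camera calls.

## Working session

There is one attempt and no reset: what is moved stays moved. The work goes in short steps, Python scripts to look and compute and a tool call to move; the robot and the scene stay as the last step left them, time stands still between calls to the robot, and variables do not carry over. Pictures are saved under pics/ and viewed, at most 10 in all, crops included, and the job is handed in when it is done.

Besides the shell and the picture viewer there is one more tool, called as name(argument=value, ...) on one line, values as JSON. send_rows: Moves the arm, as the interface text tells. Its arguments: {"type":"object","properties":{"deltas":{"type":"array"},"squeeze":{"type":"number"}},"required":["deltas"]}

```bash
ls; mkdir -p pics; python3 - <<'E'
from cell import monitor,capture,get_calibration,robot
import numpy as np,cv2
s=monitor.observe();print({k:np.round(v,3).tolist() for k,v in s.items()});print(robot.nose_length)
for n in("scene","side"):
    p,d=capture(n);np.savez(f"{n}0.npz",p=p,d=d);cv2.imwrite(f"pics/{n}0.png",p[:,:,::-1])
for n in("scene","side","wrist"):
    c=get_calibration(n);print(n,{k:np.round(v,3).tolist() for k,v in c.items()})
E
```

```text
pics
{'clock': 0.0, 'q': [1.151, 0.049, 0.098, 1.622, -0.0, 1.443], 'qvel': [-0.002, 0.001, -0.0, -0.0, 0.0, -0.0], 'tau': [0.0, -33.878, 32.002, 0.02, -0.0, 0.0], 'tool_pos': [150.787, 502.261, 247.08], 'ee_rot': [[-0.958, 0.288, -0.001], [0.288, 0.958, -0.002], [0.0, -0.002, -1.0]], 'ft_force': [0.445, -0.971, 0.54], 'moment': [-0.011, -0.016, -0.023], 'grip_force': 0.0, 'gripper_width': 85.315}
17.0
scene {'vertical_fov': 42.92, 'cx': 273.059, 'cy': 217.196, 'world_from_camera': [[0.523, -0.666, 0.532, -199.554], [-0.852, -0.413, 0.322, -445.595], [0.005, -0.622, -0.783, 1151.52], [0.0, 0.0, 0.0, 1.0]]}
side {'vertical_fov': 50.83, 'cx': 292.317, 'cy': 208.901, 'world_from_camera': [[0.935, -0.22, 0.277, 235.169], [-0.354, -0.553, 0.754, -930.709], [-0.012, -0.804, -0.595, 790.192], [0.0, 0.0, 0.0, 1.0]]}
wrist {'vertical_fov': 68.039, 'cx': 275.472, 'cy': 209.83, 'tool_from_camera': [[0.001, -0.966, -0.259, 64.481], [1.0, 0.001, 0.001, -0.615], [-0.001, -0.259, 0.966, -124.486], [0.0, 0.0, 0.0, 1.0]]}
```

View pics/scene0.png

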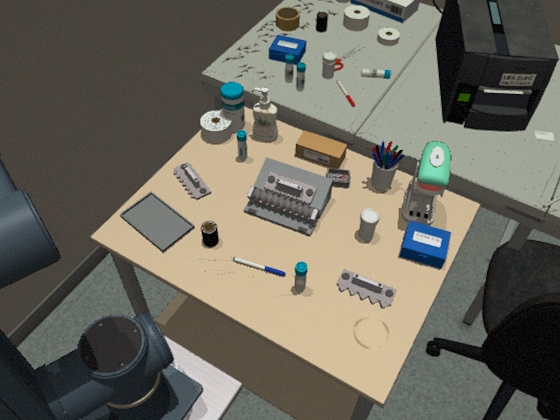

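View pics/side0.png

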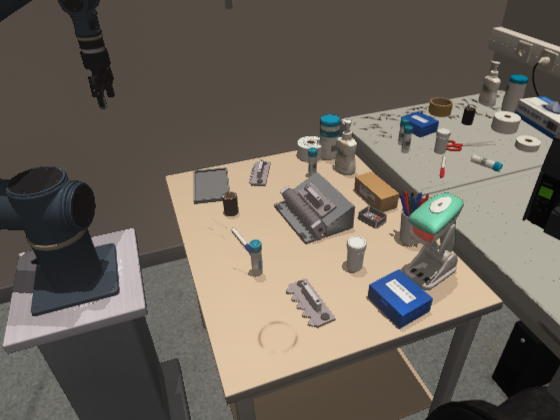

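The scene view shows the fine leaf on the desk at about (290,185), the middle leaf at (192,180), the coarse leaf at (367,288) and the tray at (157,221). In the side view they are at (318,208), (260,172), (310,300) and (211,185).

```bash
cat > h.py <<'E'
import numpy as np,cv2
from cell import monitor,capture,get_calibration,robot
def shot(n,save=None):
    s=monitor.observe();p,d=capture(n)
    if save: cv2.imwrite(f"pics/{save}.png",p[:,:,::-1])
    return s,p,d
def cam(n,s=None):
    c=get_calibration(n);f=210/np.tan(np.radians(c["vertical_fov"]/2))
    if n=="wrist":
        T=np.eye(4);T[:3,:3]=s["ee_rot"];T[:3,3]=s["tool_pos"];T=T@np.array(c["tool_from_camera"])
    else:T=np.array(c["world_from_camera"])
    return f,c["cx"],c["cy"],T
def cloud(n,d,s=None):
    f,cx,cy,T=cam(n,s);v,u=np.mgrid[:420,:560]
    P=np.stack([(u-cx)/f*d,(v-cy)/f*d,d],-1)@T[:3,:3].T+T[:3,3]
    P[d<=0]=np.nan;return P
def ray(n,uv,z,s=None):
    f,cx,cy,T=cam(n,s);uv=np.atleast_2d(np.asarray(uv,float))
    r=np.c_[(uv[:,0]-cx)/f,(uv[:,1]-cy)/f,np.ones(len(uv))]@T[:3,:3].T
    return T[:3,3]+r*((z-T[2,3])/r[:,2])[:,None]
def rect(pts):
    "centre, long-axis angle deg, long, short"
    (c,(w,h),_)=r=cv2.minAreaRect(np.float32(pts));b=cv2.boxPoints(r)
    e=max((b[1]-b[0],b[2]-b[1]),key=np.linalg.norm)
    return np.round([*c,np.degrees(np.arctan2(e[1],e[0]))%180,max(w,h),min(w,h)],1)
E
python3 - <<'E'
from h import *
for n,boxes in (("scene",dict(mid=(165,155,220,205),coarse=(325,260,405,312),tray=(112,185,202,255),desk=(240,150,340,238),ribbon=(195,215,225,250),tubeA=(230,125,252,165),tubeB=(288,255,312,298),pot=(355,203,383,247),marker=(228,252,290,280))),
 ("side",dict(mid=(243,152,277,190),coarse=(283,275,340,330),tray=(188,165,235,205),desk=(270,170,360,240),ribbon=(218,186,243,220)))):
    z=np.load(n+"0.npz");P=cloud(n,z["d"])
    hsv=cv2.cvtColor(z["p"],cv2.COLOR_RGB2HSV)
    for k,(a,b,c,e) in boxes.items():
        q=P[b:e,a:c].reshape(-1,3);S=hsv[b:e,a:c,1].reshape(-1)
        ok=np.isfinite(q[:,0]);q=q[ok];S=S[ok]
        print(n,k,"zpct",np.percentile(q[:,2],[1,50,99]).round(1),end=" ")
        if k in("mid","coarse"):
            print("rib",rect(q[(q[:,2]>29)][:,:2]),"plate",rect(q[(q[:,2]>4.5)][:,:2]))
        elif k=="tray": print(rect(q[(q[:,2]>8)][:,:2]))
        elif k=="desk": print(rect(q[(q[:,2]>6)][:,:2]))
        elif k=="marker":print(rect(q[q[:,2]>6][:,:2]))
        else: print(rect(q[q[:,2]>20][:,:2]))
    q=P
E
```

```text
scene mid zpct [-551.8   -0.6   36.5] rib [573.  296.7  65.   76.6  13.5] plate [577.1 302.3  37.7 198.  148.2]
scene coarse zpct [-6.8 -0.4 36.8] rib [ 512.9 -287.6   97.8   75.1   17.1] plate [ 521.5 -291.6  125.4  200.   132.9]
scene tray zpct [-566.4    0.    13.1] [417.6 271.7 135.9 231.6 212.6]
scene desk zpct [-6.7  9.9 83.9] [683.3  29.1  33.2 307.8 292.3]
scene ribbon zpct [-7.2  0.5 62.1] [426.5 124.8  45.7  45.   41.4]
scene tubeA zpct [-7.   1.  99.3] [766.5 266.1  46.2 142.   33.4]
scene tubeB zpct [ -6.7  -0.2 100.2] [ 424.5 -146.6   34.1   28.8   27.9]
scene pot zpct [-7.2  1.  84.3] [ 662.2 -215.2   34.8   48.1   47.1]
scene marker zpct [-6.7 -1.  13. ] [422.7 -28.  101.2 140.7  13.5]
side mid zpct [-250.3    0.    36.7] rib [574.7 295.3  65.   83.4  11.8] plate [570.9 295.   78.4 151.5  78.3]
side coarse zpct [-4.3  0.2 36.7] rib [ 514.7 -289.8   97.7   76.    14.8] plate [ 504.1 -289.    95.2  142.9   70.1]
side tray zpct [-247.5    3.7   61. ] [398.6 243.8  83.3 275.2 119.4]
side desk zpct [-4.1 10.7 84.2] [666.7  39.6  62.3 447.8 255.2]
side ribbon zpct [-4.2  2.6 61.9] [428.4 123.8  70.4  44.   41.5]
```

```bash
python3 - <<'E'
from h import *
for n in("scene","side"):
    z=np.load(n+"0.npz");P=cloud(n,z["d"])
    sel=lambda lo,hi,x0,x1,y0,y1:P[(P[...,2]>lo)&(P[...,2]<hi)&(P[...,0]>x0)&(P[...,0]<x1)&(P[...,1]>y0)&(P[...,1]<y1)]
    t=sel(7,16,310,530,190,380);print(n,"tray",rect(t[:,:2]),len(t))
    D=sel(6,120,470,720,-90,170)
    for zz in ((6,20),(75,90)):
        q=D[(D[:,2]>zz[0])&(D[:,2]<zz[1])];print(zz,rect(q[:,:2]),len(q))
    print(rect(D[:,:2]))
    # rib top of fine leaf & desk: RANSAC planes with tilt 25
    rng=np.random.default_rng(0)
    X=D.copy()
    for k in range(3):
        best=None
        for _ in range(1500):
            a=X[rng.choice(len(X),3,False)];m=np.cross(a[1]-a[0],a[2]-a[0]);l=np.linalg.norm(m)
            if l<50: continue
            m/=l;m*=np.sign(m[2])
            if abs(np.degrees(np.arccos(m[2]))-25)>4: continue
            i=abs((X-a[0])@m)<1.5
            if best is None or i.sum()>best.sum():best=i
        q=X[best];c=q.mean(0);m=np.linalg.svd(q-c)[2][2] if len(q)<4000 else m;m*=np.sign(m[2])
        print("plane",len(q),c.round(1),m.round(3),"tilt",np.degrees(np.arccos(m[2])).round(1),"az",np.degrees(np.arctan2(-m[1],-m[0])).round(1),"off",(c@m).round(1))
        X=X[~best]
E
```

```text
scene tray [438.6 281.2 170.4 190.4 183.2] 459
(6, 20) [575.   27.4 123.2 326.2 124.5] 902
(75, 90) [677.2  21.2  95.7 197.6  82.6] 358
[614.1  48.   98.1 274.3 203. ]
plane 637 [662.4  19.3  53.7] [-0.426 -0.065  0.902] tilt 25.5 az 8.6 off -235.1
plane 494 [660.6  10.   59.1] [-0.357 -0.071  0.931] tilt 21.4 az 11.2 off -181.5
plane 364 [644.6  20.6  41.6] [-0.434 -0.056  0.899] tilt 26.0 az 7.4 off -243.7
side tray [442.4 281.5  79.3 190.8 185.4] 211
(6, 20) [638.   14.4  96.8 205.2 141.9] 719
(75, 90) [679.2  22.2  94.6 196.8  80.1] 266
[644.2  15.1  96.7 205.  154.7]
plane 637 [667.5   6.7  56.3] [-0.434 -0.045  0.9  ] tilt 25.9 az 5.9 off -239.4
plane 329 [645.4  11.7  55.7] [-0.411 -0.043  0.91 ] tilt 24.4 az 5.9 off -215.3
plane 261 [646.5   1.3  42.8] [-0.455 -0.089  0.886] tilt 27.6 az 11.1 off -256.5
```

```bash
cat >> h.py <<'E'
from scipy.linalg import logm,expm
def down(yaw):
    "tool down, tool x at yaw deg"
    a=np.radians(yaw);return np.array([[np.cos(a),np.sin(a),0],[np.sin(a),-np.cos(a),0],[0,0,-1.]])
def plan(*goals,start=None):
    "goals (pos,R): constant-twist rows from measured pose"
    s=monitor.observe();A=np.eye(4);A[:3,:3]=s["ee_rot"];A[:3,3]=s["tool_pos"]
    u,_,v=np.linalg.svd(A[:3,:3]);A[:3,:3]=u@v
    if start is not None: A[:3,3],A[:3,:3]=start
    for p,R,*vmax in goals:
        B=np.eye(4);B[:3,:3]=R;B[:3,3]=p;L=np.real(logm(np.linalg.inv(A)@B))
        w=np.degrees([L[2,1],L[0,2],L[1,0]])
        vm=vmax[0] if vmax else 48
        n=int(np.ceil(max(np.linalg.norm(B[:3,3]-A[:3,3])/vm,np.linalg.norm(w)/8.4,1)))
        M=expm(L/n);r=cv2.Rodrigues(M[:3,:3])[0].ravel()
        print(n,"rows t[m]",(M[:3,3]/1000).round(4).tolist(),"r[deg]",np.degrees(r).round(2).tolist());A=B
E
python3 -c "
from h import *
plan(([500,280,300],down(97)))"
```

```text
9 rows t[m] [-0.0472, 0.0115, -0.0059] r[deg] [-0.01, 0.01, 7.36]
```

send_rows(deltas=[{"tx": -0.0472, "ty": 0.0115, "tz": -0.0059, "rz": 7.36}, {"tx": -0.0472, "ty": 0.0115, "tz": -0.0059, "rz": 7.36}, {"tx": -0.0472, "ty": 0.0115, "tz": -0.0059, "rz": 7.36}, {"tx": -0.0472, "ty": 0.0115, "tz": -0.0059, "rz": 7.36}, {"tx": -0.0472, "ty": 0.0115, "tz": -0.0059, "rz": 7.36}])

```text
invalid input at $.deltas[0]: expected keys tx, ty, tz, rx, ry, rz, jaw
```

send_rows(deltas=[{"tx": -0.0472, "ty": 0.0115, "tz": -0.0059, "rz": 7.36}, {"tx": -0.0472, "ty": 0.0115, "tz": -0.0059, "rz": 7.36}, {"tx": -0.0472, "ty": 0.0115, "tz": -0.0059, "rz": 7.36}, {"tx": -0.0472, "ty": 0.0115, "tz": -0.0059, "rz": 7.36}, {"tz": 0}])

```text
invalid input at $.deltas[0]: expected keys tx, ty, tz, rx, ry, rz, jaw
```

```bash
python3 - <<'E'
from h import *
s,p,d=shot("wrist","w1");np.savez("w1.npz",p=p,d=d,pos=s["tool_pos"],R=s["ee_rot"])
print(s["clock"],np.round(s["tool_pos"],1),np.round(s["ee_rot"],3).tolist(),np.round(s["qvel"],3),np.round(s["q"],2))
P=cloud("wrist",d,s)
sel=lambda lo,hi,x0,x1,y0,y1:P[(P[...,2]>lo)&(P[...,2]<hi)&(P[...,0]>x0)&(P[...,0]<x1)&(P[...,1]>y0)&(P[...,1]<y1)]
t=sel(8,16,310,530,160,400);print("tray",rect(t[:,:2]),len(t))
t=sel(29,45,500,650,220,380);print("rib",rect(t[:,:2]),np.median(t[:,2]))
t=sel(5,45,480,670,210,380);print("leaf",rect(t[:,:2]))
E
```

```text
0.1 [150.8 502.3 247.2] [[-0.958, 0.288, -0.001], [0.288, 0.958, -0.002], [0.0, -0.002, -1.0]] [-0.    -0.001  0.005 -0.    -0.     0.003] [1.15 0.05 0.1  1.62 0.   1.44]
tray [352.6 322.1  87.5   5.8   1.8] 8
rib [0. 0. 0. 0. 0.] nan
leaf [0. 0. 0. 0. 0.]
  return _methods._mean(a, axis=axis, dtype=dtype,
  ret = ret.dtype.type(ret / rcount)
```

View pics/w1.png

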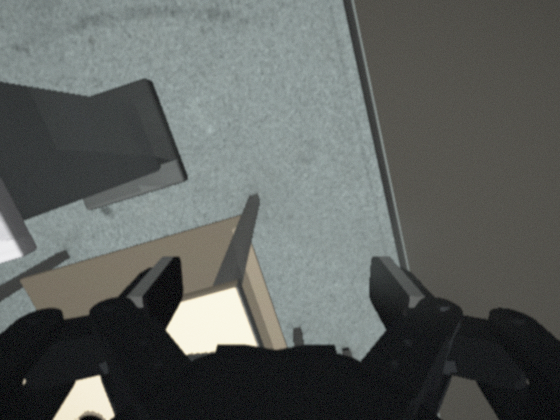

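The rows need all seven keys, so nothing moved. The wrist picture shows only the floor and the open fingers, at about (155,290) and (400,290).

send_rows(deltas=[{"tx": -0.0472, "ty": 0.0115, "tz": -0.0059, "rx": 0, "ry": 0, "rz": 7.36, "jaw": 1}, {"tx": -0.0472, "ty": 0.0115, "tz": -0.0059, "rx": 0, "ry": 0, "rz": 7.36, "jaw": 1}, {"tx": -0.0472, "ty": 0.0115, "tz": -0.0059, "rx": 0, "ry": 0, "rz": 7.36, "jaw": 1}, {"tx": -0.0472, "ty": 0.0115, "tz": -0.0059, "rx": 0, "ry": 0, "rz": 7.36, "jaw": 1}, {"tx": -0.0472, "ty": 0.0115, "tz": -0.0059, "rx": 0, "ry": 0, "rz": 7.36, "jaw": 1}])

```text
clock: 0.65
tool_pos: [380.3, 429.3, 277.1]
ee_rot: [[-0.591, 0.807, -0.001], [0.807, 0.591, -0.0], [0.0, -0.001, -1.0]]
ft_force: [1.2, 0.1, -0.2]
gripper_width: 85.4
grip_force: 0.0
```

send_rows(deltas=[{"tx": -0.0472, "ty": 0.0115, "tz": -0.0059, "rx": 0, "ry": 0, "rz": 7.36, "jaw": 1}, {"tx": -0.0472, "ty": 0.0115, "tz": -0.0059, "rx": 0, "ry": 0, "rz": 7.36, "jaw": 1}, {"tx": -0.0472, "ty": 0.0115, "tz": -0.0059, "rx": 0, "ry": 0, "rz": 7.36, "jaw": 1}, {"tx": -0.0472, "ty": 0.0115, "tz": -0.0059, "rx": 0, "ry": 0, "rz": 7.36, "jaw": 1}, {"tx": 0, "ty": 0, "tz": 0, "rx": 0, "ry": 0, "rz": 0, "jaw": 1}])

```text
clock: 1.15
tool_pos: [503.2, 275.6, 301.6]
ee_rot: [[-0.113, 0.994, 0.002], [0.994, 0.113, -0.002], [-0.003, 0.001, -1.0]]
ft_force: [-0.6, 0.4, 0.6]
gripper_width: 85.4
grip_force: 0.0
```

```bash
python3 - <<'E'
from h import *
s,p,d=shot("wrist","w2");np.savez("w1.npz",p=p,d=d,pos=s["tool_pos"],R=s["ee_rot"])
print(s["clock"],np.round(s["tool_pos"],1),np.round(s["ee_rot"],3).tolist(),np.round(s["qvel"],3),np.round(s["q"],2))
P=cloud("wrist",d,s)
sel=lambda lo,hi,x0,x1,y0,y1:P[(P[...,2]>lo)&(P[...,2]<hi)&(P[...,0]>x0)&(P[...,0]<x1)&(P[...,1]>y0)&(P[...,1]<y1)]
t=sel(8,16,310,530,160,400);print("tray",rect(t[:,:2]),len(t))
t=sel(29,45,500,650,220,380);print("rib",rect(t[:,:2]),np.median(t[:,2]) if len(t) else 0)
t=sel(5,45,480,670,210,380);print("leaf",rect(t[:,:2]))
E
```

```text
1.15 [503.2 275.6 301.6] [[-0.113, 0.994, 0.002], [0.994, 0.113, -0.002], [-0.003, 0.001, -1.0]] [ 0.082 -0.001 -0.014  0.002  0.08  -0.025] [ 0.39  0.2   0.37  1.74 -0.    1.84]
tray [441.3 280.9 169.6 188.4 180.3] 1384
rib [575.3 297.1  65.2  75.7  12.7] 34.68268830340992
leaf [571.1 298.9  65.1 139.8  57. ]
```

View pics/w2.png

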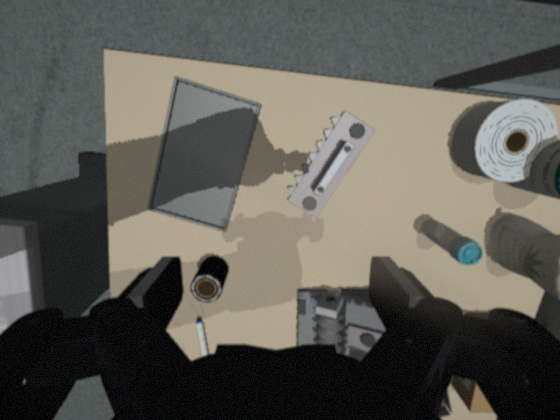

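The wrist view shows the tray with corners near (177,78), (261,104), (228,229) and (150,209). The middle leaf is at (333,165) with its teeth to the left (toward the robot), so leaf y is at yaw 65°.

```bash
python3 - <<'E'
from h import *
z=np.load("w1.npz");s=dict(tool_pos=z["pos"],ee_rot=z["R"])
c=ray("wrist",[(177,78),(261,104),(228,229),(150,209)],12,s)[:,:2];print(c.round(1).tolist(),c.mean(0).round(1),rect(c))
P=cloud("wrist",z["d"],s);m=((P[...,2]>7)&(P[...,2]<17)).astype(np.uint8)
n,l,st,_=cv2.connectedComponentsWithStats(m)
for i in range(1,n):
    if st[i,4]>150: q=P[l==i];print(st[i],q.mean(0).round(1),rect(q[:,:2]))
# desk view goal
a=np.radians(7);t=np.radians(25)
u=np.array([np.cos(t)*np.cos(a),np.cos(t)*np.sin(a),np.sin(t)]);y=np.array([-np.sin(a),np.cos(a),0]);nn=np.cross(u,y)
R=np.c_[y,u,-nn];p=np.array([635,15,45])+170*nn-40*y;print(p.round(1),R.round(3).tolist())
plan((p,R))
E
```

```text
[[369.5, 383.1], [475.8, 364.7], [446.9, 194.1], [338.1, 210.9]] [407.6 288.2] [407.3 287.7  80.2 175.1 110. ]
[ 147   76  114  156 1452] [401.5 293.7  10.2] [403.9 287.7  79.5 180.3 112.3]
[454 103  36  72 309] [740.7 354.8  12.1] [748.8 352.2  95.9  90.8  33.1]
[ 294  110   79  107 1284] [576.1 305.3   8.7] [574.1 297.8  65.1 138.8  49.4]
[493 215  30  52 244] [829.  231.3  12.3] [833.2 223.1  85.9  76.1  25.7]
[ 297  290   36   55 1041] [577.7  67.    9. ] [587.4  64.5  96.2  94.6  49.9]
[196 320  12  36 217] [418.3  10.5   9.2] [418.3   9.6 101.9  64.3  10.4]
[568.6 -33.5 199.1] [[-0.122, 0.9, 0.419], [0.993, 0.11, 0.052], [0.0, 0.423, -0.906]]
7 rows t[m] [-0.0453, 0.0014, 0.0152] r[deg] [-3.57, 0.01, -0.04]
```

send_rows(deltas=[{"tx": -0.0453, "ty": 0.0014, "tz": 0.0152, "rx": -3.57, "ry": 0, "rz": 0, "jaw": 1}, {"tx": -0.0453, "ty": 0.0014, "tz": 0.0152, "rx": -3.57, "ry": 0, "rz": 0, "jaw": 1}, {"tx": -0.0453, "ty": 0.0014, "tz": 0.0152, "rx": -3.57, "ry": 0, "rz": 0, "jaw": 1}, {"tx": -0.0453, "ty": 0.0014, "tz": 0.0152, "rx": -3.57, "ry": 0, "rz": 0, "jaw": 1}, {"tx": -0.0453, "ty": 0.0014, "tz": 0.0152, "rx": -3.57, "ry": 0, "rz": 0, "jaw": 1}])

```text
clock: 1.7
tool_pos: [543.5, 58.0, 226.3]
ee_rot: [[-0.126, 0.943, 0.306], [0.992, 0.12, 0.039], [-0.0, 0.309, -0.951]]
ft_force: [0.5, -0.6, -0.1]
gripper_width: 85.8
grip_force: 0.0
```

send_rows(deltas=[{"tx": -0.0453, "ty": 0.0014, "tz": 0.0152, "rx": -3.57, "ry": 0, "rz": 0, "jaw": 1}, {"tx": -0.0453, "ty": 0.0014, "tz": 0.0152, "rx": -3.57, "ry": 0, "rz": 0, "jaw": 1}, {"tx": 0, "ty": 0, "tz": 0, "rx": 0, "ry": 0, "rz": 0, "jaw": 1}, {"tx": 0, "ty": 0, "tz": 0, "rx": 0, "ry": 0, "rz": 0, "jaw": 1}])

```text
clock: 2.1
tool_pos: [566.6, -30.1, 197.8]
ee_rot: [[-0.122, 0.901, 0.417], [0.993, 0.11, 0.053], [0.002, 0.42, -0.908]]
ft_force: [0.8, 0.8, 0.4]
gripper_width: 85.3
grip_force: 0.0
```

```bash
python3 - <<'E'
from h import *
s,p,d=shot("wrist","w3");np.savez("w3.npz",p=p,d=d,pos=s["tool_pos"],R=s["ee_rot"])
print(s["clock"],np.round(s["tool_pos"],1),np.round(s["ee_rot"],3).tolist(),np.round(s["qvel"],3),np.round(s["q"],2))
P=cloud("wrist",d,s)
q=P[(P[...,0]>670)&(P[...,2]>40)&(P[...,2]<95)&(abs(P[...,1])<130)&(P[...,0]<780)]
print(len(q),rect(q[:,:2]))
P3=P.reshape(-1,3);P3=P3[np.isfinite(P3[:,0])&(P3[:,2]>8)&(P3[:,2]<130)]
# normals by depth: classify pts by distance along approx face normal
n=-s["ee_rot"][:,2]
h=P3[(P3[:,0]>540)&(P3[:,0]<740)&(P3[:,1]>-90)&(P3[:,1]<130)]@n
hist,e=np.histogram(h,np.arange(-250,-150,2));print([(int(a),int(b)) for a,b in zip(e,hist) if b>100])
E
```

```text
2.1 [566.6 -30.1 197.8] [[-0.122, 0.901, 0.417], [0.993, 0.11, 0.053], [0.002, 0.42, -0.908]] [ 0.048 -0.     0.051  0.002  0.002  0.001] [-0.25 -0.29 -0.38  1.07  0.16  1.23]
10532 [692.1  22.6  95.5 201.7  63.3]
[(-246, 309), (-244, 672), (-242, 984), (-240, 961), (-238, 1086), (-236, 1006), (-234, 898), (-232, 1242), (-230, 7804), (-228, 5251), (-226, 124), (-224, 246), (-222, 4258), (-220, 2377), (-218, 1067), (-216, 1095), (-214, 1190), (-212, 1022), (-210, 1059), (-208, 973), (-206, 777), (-204, 777), (-202, 223), (-194, 804), (-192, 439)]
```

View pics/w3.png

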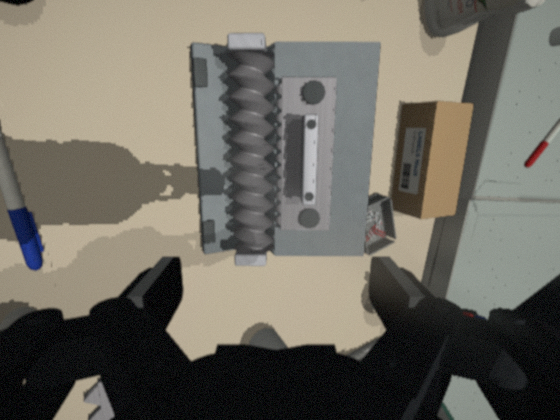

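The wrist view shows the screw along column 252 (rows 48–253, bearings at both ends). The fine leaf is flat on the face with its rib at (310,160) and its teeth on the crests near column 278.

```bash
cat > desk.py <<'E'
from h import *
z=np.load("w3.npz");s=dict(tool_pos=z["pos"],ee_rot=z["R"]);P=cloud("wrist",z["d"],s)
Q=P.reshape(-1,3);ok=np.isfinite(Q[:,0]);n=-s["ee_rot"][:,2];
box=ok&(Q[:,0]>540)&(Q[:,0]<760)&(Q[:,1]>-100)&(Q[:,1]<140)&(Q[:,2]>3)
for _ in range(3):
    off=-229 if _==0 else o
    i=box&(abs(Q@n-off)<(3 if _==0 else 1.8)) & (Q[:,0]>620)
    c=Q[i].mean(0);m=np.linalg.svd(Q[i]-c,full_matrices=False)[2][2];n=m*np.sign(m[2]);o=c@n
print("face n",n.round(4),"tilt",np.degrees(np.arccos(n[2])).round(2),"az",np.degrees(np.arctan2(-n[1],-n[0])).round(2))
H=Q@n-o
def axes(az):
    t=np.radians(25);a=np.radians(az)
    u=np.array([np.cos(t)*np.cos(a),np.cos(t)*np.sin(a),np.sin(t)]);y=np.array([-np.sin(a),np.cos(a),0]);return u,y,np.cross(u,y)
E
python3 - <<'E'
from desk import *
u,y,nn=axes(np.degrees(np.arctan2(-n[1],-n[0])))
u=np.cross(y,n)
F=np.c_[Q@u,Q@y,H]
for k,lo,hi in(("face",-1.5,1.5),("riband",33,39)):
    i=box&(H>lo)&(H<hi)&(Q[:,0]>595)
    m=np.zeros(len(Q),np.uint8);m[i]=1
    nn_,l,st,_=cv2.connectedComponentsWithStats(m.reshape(420,560));j=1+np.argmax(st[1:,4]);w=l.ravel()==j
    print(k,rect(F[w][:,:2]),F[w].mean(0).round(1),w.sum())
i=box&(H>6.5)&(H<9.5)&(Q[:,0]>595);m=np.zeros(len(Q),np.uint8);m[i]=1
nn_,l,st,_=cv2.connectedComponentsWithStats(m.reshape(420,560));
for j in range(1,nn_):
    if st[j,4]>200: w=l.ravel()==j;print("h8",rect(F[w][:,:2]),w.sum(),st[j])
# bearings/screw: high points at low x
i=box&(H>10)&(F[:,0]<F[box&(H>33)&(H<39)][:,0].mean()-30)
print("screw+bearing",rect(F[i][:,:2]),F[i].min(0).round(1),F[i].max(0).round(1))
i2=i&(H>21);print("top",rect(F[i2][:,:2]),np.percentile(H[i2],[50,99]).round(1))
ys=np.arange(np.floor(F[i][:,1].min()),F[i][:,1].max(),2)
print([(int(a),round(float(np.percentile(H[i&(abs(F[:,1]-a)<1)],97)),1)) for a in ys if (i&(abs(F[:,1]-a)<1)).sum()>5])
E
```

```text
face n [-0.421  -0.051   0.9056] tilt 25.09 az 6.91
face [634.1 -60.8  90.  200.3  92.2] [647.1 -49.1   0. ] 11558
riband [618.1 -60.5  89.9  75.2  12.2] [617.9 -58.8  35.9] 1298
h8 [615.2 -60.5  89.9 139.1  54. ] 5899 [ 274   77   63  153 5899]
screw+bearing [568.2 -61.   89.7 199.1  39.4] [ 548.3 -160.5   10. ] [587.8  38.6 228.9]
top [569.3 -60.9  90.1 199.1  36.9] [23.7 27.5]
[(-161, 25.3), (-159, 27.0), (-157, 27.5), (-155, 27.3), (-153, 27.7), (-151, 27.0), (-149, 26.3), (-147, 20.4), (-145, 16.3), (-143, 19.2), (-141, 22.0), (-139, 23.7), (-137, 24.5), (-135, 23.8), (-133, 21.7), (-131, 19.2), (-129, 16.8), (-127, 15.7), (-125, 19.3), (-123, 22.4), (-121, 24.4), (-119, 24.6), (-117, 23.5), (-115, 21.8), (-113, 18.9), (-111, 17.2), (-109, 16.8), (-107, 18.8), (-105, 21.7), (-103, 23.7), (-101, 24.7), (-99, 24.0), (-97, 21.4), (-95, 18.4), (-93, 16.3), (-91, 17.1), (-89, 19.9), (-87, 22.0), (-85, 23.8), (-83, 24.8), (-81, 23.8), (-79, 22.3), (-77, 19.0), (-75, 16.5), (-73, 16.3), (-71, 19.4), (-69, 22.0), (-67, 24.7), (-65, 24.6), (-63, 24.2), (-61, 21.5), (-59, 19.3), (-57, 16.3), (-55, 16.2), (-53, 18.6), (-51, 21.8), (-49, 24.1), (-47, 24.6), (-45, 23.8), (-43, 21.2), (-41, 18.8), (-39, 16.5), (-37, 16.5), (-35, 19.7), (-33, 21.9), (-31, 23.8), (-29, 24.5), (-27, 23.5), (-25, 21.6), (-23, 17.9), (-21, 15.8), (-19, 16.9), (-17, 19.0), (-15, 21.6), (-13, 24.0), (-11, 24.7), (-9, 24.2), (-7, 20.3), (-5, 18.3), (-3, 16.4), (-1, 16.7), (1, 19.3), (3, 22.2), (5, 23.8), (7, 24.6), (9, 23.5), (11, 21.3), (13, 18.5), (15, 15.6), (17, 17.2), (19, 20.0), (21, 22.5), (23, 24.0), (25, 24.8), (27, 25.9), (29, 27.4), (31, 27.2), (33, 27.4), (35, 27.7), (37, 27.4)]
```

```bash
cat > fr.py <<'E'
from h import *
n=np.array([-0.421,-0.051,0.9056]);n/=np.linalg.norm(n)
yy=np.cross(n,[0,0,-1.]);yy/=np.linalg.norm(yy)
if yy[1]<0: yy=-yy
uu=np.cross(yy,n);RD=np.c_[yy,uu,-n]
OFF=None
E
python3 - <<'E'
import desk
o=desk.o
open("fr.py","a").write(f"OFF={o:.3f}\ndef D(x,y,z):\n    'screw frame -> world'\n    return (567.8+x)*uu+(-60.8+y)*yy+(OFF+4+z)*n\ndef toD(p): return np.array([p@uu-567.8,p@yy+60.8,p@n-OFF-4])\n")
from fr import *
print(o,n,yy,D(0,0,0),D(50.3,.3,24),robot.nose_length)
plan((D(50.3,.3,74),RD),(D(50.3,.3,24),RD,25))
E
```

```text
face n [-0.421  -0.051   0.9056] tilt 25.09 az 6.91
-231.23680970308266 [-0.42100982 -0.05100119  0.90562112] [-0.12026095  0.99274232 -0.        ] [613.46055899  13.07020634  35.00637708] [648.54237995  17.62221635  78.07289591] 17.0
3 rows t[m] [0.0122, 0.009, 0.0321] r[deg] [-0.05, -0.05, 0.06]
2 rows t[m] [0.0, -0.0, 0.025] r[deg] [0.0, 0.0, 0.0]
```

send_rows(deltas=[{"tx": 0.0122, "ty": 0.009, "tz": 0.0321, "rx": 0, "ry": 0, "rz": 0, "jaw": 0.35}, {"tx": 0.0122, "ty": 0.009, "tz": 0.0321, "rx": 0, "ry": 0, "rz": 0, "jaw": 0.35}, {"tx": 0.0122, "ty": 0.009, "tz": 0.0321, "rx": 0, "ry": 0, "rz": 0, "jaw": 0.35}, {"tx": 0, "ty": 0, "tz": 0, "rx": 0, "ry": 0, "rz": 0, "jaw": 0.35}, {"tx": 0, "ty": 0, "tz": 0, "rx": 0, "ry": 0, "rz": 0, "jaw": 0.35}])

```text
clock: 2.65
tool_pos: [627.9, 16.7, 123.3]
ee_rot: [[-0.127, 0.9, 0.418], [0.992, 0.115, 0.054], [0.0, 0.421, -0.907]]
ft_force: [0.7, -0.5, 0.1]
gripper_width: 30.0
grip_force: 0.0
```

```bash
python3 - <<'E'
from fr import *
s=monitor.observe();print(toD(np.array(s["tool_pos"])).round(1),s["clock"],s["gripper_width"],robot.nose_length,(RD.T@s["ee_rot"]).round(3).tolist(),np.round(s["qvel"],3))
plan((D(50.3,.3,24),RD,25))
E
```

```text
[50.8  1.8 73.7] 2.65 29.9544413967469 17.0 [[1.0, 0.006, 0.003], [-0.006, 1.0, -0.003], [-0.003, 0.003, 1.0]] [-0.028 -0.039  0.02  -0.004 -0.002 -0.   ]
2 rows t[m] [-0.0008, -0.0002, 0.0249] r[deg] [-0.1, -0.09, 0.17]
```

send_rows(deltas=[{"tx": -0.0008, "ty": 0, "tz": 0.0249, "rx": 0, "ry": 0, "rz": 0.17, "jaw": 0.35}, {"tx": -0.0008, "ty": 0, "tz": 0.0249, "rx": 0, "ry": 0, "rz": 0.17, "jaw": 0.35}, {"tx": 0, "ty": 0, "tz": 0, "rx": 0, "ry": 0, "rz": 0, "jaw": 0.35}, {"tx": 0, "ty": 0, "tz": 0, "rx": 0, "ry": 0, "rz": 0, "jaw": 0.35}])

```text
clock: 3.05
tool_pos: [649.4, 15.3, 80.1]
ee_rot: [[-0.118, 0.9, 0.42], [0.993, 0.106, 0.052], [0.002, 0.424, -0.906]]
ft_force: [0.3, 0.5, -0.6]
gripper_width: 30.1
grip_force: 0.0
```

send_rows(deltas=[{"tx": 0, "ty": 0, "tz": 0, "rx": 0, "ry": 0, "rz": 0, "jaw": 0}, {"tx": 0, "ty": 0, "tz": 0, "rx": 0, "ry": 0, "rz": 0, "jaw": 0}, {"tx": 0, "ty": 0, "tz": 0, "rx": 0, "ry": 0, "rz": 0, "jaw": 0}, {"tx": 0, "ty": 0, "tz": 0, "rx": 0, "ry": 0, "rz": 0, "jaw": 0}, {"tx": 0, "ty": 0, "tz": 0, "rx": 0, "ry": 0, "rz": 0, "jaw": 0}], squeeze=60)

```text
clock: 3.55
tool_pos: [649.9, 14.8, 81.4]
ee_rot: [[-0.117, 0.899, 0.422], [0.993, 0.105, 0.051], [0.002, 0.425, -0.905]]
ft_force: [-4.9, 0.1, 6.3]
gripper_width: 10.6
grip_force: 61.9
```

```bash
python3 - <<'E'
from fr import *
s=monitor.observe();p=np.array(s["tool_pos"]);print(toD(p).round(1),s["clock"],s["gripper_width"],s["grip_force"],s["ft_force"])
# tray target: leaf y along 79.7 deg; plate centre (with teeth) at tray centre; rib ctr is +3..: rib at centre+3 along leaf x(-10.3deg)
R=down(79.7);x=R[:,1]
rib=np.array([405,287.7,0])+3*x
t=rib+[0,0,4+28]
up=p+100*n
plan((up,s["ee_rot"]),(t+[0,0,100],R),(t+[0,0,3],R,33))
print(t)
E
```

```text
[52.6 -2.7 26.6] 3.55 10.64130064574124 61.904815435409546 [-4.88815388  0.12310615  6.33605631]
3 rows t[m] [0.0, 0.0, -0.0333] r[deg] [0.0, 0.0, 0.0]
8 rows t[m] [0.0344, -0.0263, -0.001] r[deg] [3.12, -0.48, 2.09]
3 rows t[m] [0.0, 0.0, 0.0323] r[deg] [0.0, 0.0, 0.0]
[407.95165511 287.16359335  32.        ]
```

send_rows(deltas=[{"tx": 0, "ty": 0, "tz": -0.02, "rx": 0, "ry": 0, "rz": 0, "jaw": 0}, {"tx": 0, "ty": 0, "tz": -0.04, "rx": 0, "ry": 0, "rz": 0, "jaw": 0}, {"tx": 0, "ty": 0, "tz": -0.04, "rx": 0, "ry": 0, "rz": 0, "jaw": 0}, {"tx": 0, "ty": 0, "tz": -0.02, "rx": 0, "ry": 0, "rz": 0, "jaw": 0}, {"tx": 0, "ty": 0, "tz": 0, "rx": 0, "ry": 0, "rz": 0, "jaw": 0}])

```text
clock: 4.05
tool_pos: [600.3, 8.2, 192.5]
ee_rot: [[-0.117, 0.897, 0.427], [0.993, 0.105, 0.05], [0.0, 0.43, -0.903]]
ft_force: [0.7, -0.2, -2.9]
gripper_width: 10.7
grip_force: 60.6
```

```bash
python3 - <<'E'
from fr import *
s,p,d=shot("wrist","w4");print(toD(np.array(s["tool_pos"])).round(1),s["clock"],s["gripper_width"],s["grip_force"],s["ft_force"])
P=cloud("wrist",d,s);T=(P-s["tool_pos"])@s["ee_rot"]
q=T[(T[...,2]>-30)&(T[...,2]<50)&(abs(T[...,0])<90)&(abs(T[...,1])<50)&(T[...,0]>-90)]
h,e=np.histogram(q[:,2],np.arange(-30,50,1));print([(int(a),int(b)) for a,b in zip(e,h) if b>150])
R=down(79.7);x=R[:,1];t=np.array([405,287.7,32])+3*x
plan((t+[0,0,90],R),(t+[0,0,15],R,25))
E
```

```text
[ 54.4  -3.2 148.4] 4.05 10.651013560197502 60.63136696815491 [ 0.73257139 -0.22322986 -2.90088051]
[(-30, 319), (-29, 365), (-28, 285), (-27, 208), (-26, 172), (-20, 248), (-19, 301), (-7, 724), (-6, 2354), (-5, 1212), (-4, 225), (17, 202), (18, 875), (19, 479), (21, 1551), (22, 6348), (23, 3659), (24, 282)]
8 rows t[m] [0.0345, -0.0261, 0.0026] r[deg] [3.13, -0.48, 2.09]
3 rows t[m] [0.0, 0.0, 0.025] r[deg] [0.0, 0.0, 0.0]
```

View pics/w4.png

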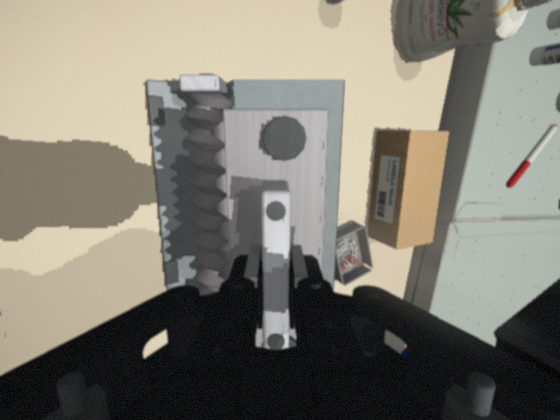

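The leaf is gripped square. The rib is between the fingers at column 275, the plate has cleared the screw, and its left pad is at (283,138).

send_rows(deltas=[{"tx": 0.0345, "ty": -0.0261, "tz": 0.0026, "rx": 3.13, "ry": -0.48, "rz": 2.09, "jaw": 0}, {"tx": 0.0345, "ty": -0.0261, "tz": 0.0026, "rx": 3.13, "ry": -0.48, "rz": 2.09, "jaw": 0}, {"tx": 0.0345, "ty": -0.0261, "tz": 0.0026, "rx": 3.13, "ry": -0.48, "rz": 2.09, "jaw": 0}, {"tx": 0.0345, "ty": -0.0261, "tz": 0.0026, "rx": 3.13, "ry": -0.48, "rz": 2.09, "jaw": 0}, {"tx": 0.0345, "ty": -0.0261, "tz": 0.0026, "rx": 3.13, "ry": -0.48, "rz": 2.09, "jaw": 0}])

```text
clock: 4.6
tool_pos: [469.8, 177.4, 131.8]
ee_rot: [[0.07, 0.986, 0.154], [0.997, -0.072, 0.003], [0.014, 0.153, -0.988]]
ft_force: [0.3, 0.1, -2.6]
gripper_width: 10.9
grip_force: 60.4
```

send_rows(deltas=[{"tx": 0.0345, "ty": -0.0261, "tz": 0.0026, "rx": 3.13, "ry": -0.48, "rz": 2.09, "jaw": 0}, {"tx": 0.0345, "ty": -0.0261, "tz": 0.0026, "rx": 3.13, "ry": -0.48, "rz": 2.09, "jaw": 0}, {"tx": 0.0345, "ty": -0.0261, "tz": 0.0026, "rx": 3.13, "ry": -0.48, "rz": 2.09, "jaw": 0}, {"tx": 0, "ty": 0, "tz": 0, "rx": 0, "ry": 0, "rz": 0, "jaw": 0}, {"tx": 0, "ty": 0, "tz": 0, "rx": 0, "ry": 0, "rz": 0, "jaw": 0}])

```text
clock: 5.1
tool_pos: [405.7, 287.8, 117.8]
ee_rot: [[0.176, 0.984, -0.008], [0.984, -0.176, -0.002], [-0.004, -0.007, -1.0]]
ft_force: [-0.8, 0.8, -3.3]
gripper_width: 10.8
grip_force: 60.4
```

```bash
python3 - <<'E'
from fr import *
s=monitor.observe();print(s["clock"],np.round(s["tool_pos"],1),s["gripper_width"],s["grip_force"],np.round(s["ft_force"],1))
R=down(79.7);x=R[:,1];t=np.array([405,287.7,34.5])+3*x-3*R[:,0]
print(np.round(s["tool_pos"]-t,1))
plan((t+[0,0,13],R,20),(t+[0,0,2],R))
E
```

```text
5.1 [405.7 287.8 117.8] 10.825104983505193 60.40114402770996 [-0.8  0.8 -3.3]
[-1.7  3.6 83.3]
4 rows t[m] [-0.0008, 0.0007, 0.0176] r[deg] [-0.1, 0.05, 0.04]
1 rows t[m] [0.0, 0.0, 0.011] r[deg] [0.0, 0.0, 0.0]
```

send_rows(deltas=[{"tx": -0.0008, "ty": 0.0007, "tz": 0.0176, "rx": 0, "ry": 0, "rz": 0, "jaw": 0}, {"tx": -0.0008, "ty": 0.0007, "tz": 0.0176, "rx": 0, "ry": 0, "rz": 0, "jaw": 0}, {"tx": -0.0008, "ty": 0.0007, "tz": 0.0176, "rx": 0, "ry": 0, "rz": 0, "jaw": 0}, {"tx": -0.0008, "ty": 0.0007, "tz": 0.0176, "rx": 0, "ry": 0, "rz": 0, "jaw": 0}, {"tx": 0, "ty": 0, "tz": 0.004, "rx": 0, "ry": 0, "rz": 0, "jaw": 0}])

```text
clock: 5.6
tool_pos: [407.1, 281.6, 42.9]
ee_rot: [[0.181, 0.984, -0.009], [0.984, -0.181, -0.003], [-0.004, -0.008, -1.0]]
ft_force: [-0.7, -0.6, -2.6]
gripper_width: 11.0
grip_force: 60.3
```

send_rows(deltas=[{"tx": 0, "ty": 0, "tz": 0.003, "rx": 0, "ry": 0, "rz": 0, "jaw": 0}, {"tx": 0, "ty": 0, "tz": 0.003, "rx": 0, "ry": 0, "rz": 0, "jaw": 0}, {"tx": 0, "ty": 0, "tz": 0.002, "rx": 0, "ry": 0, "rz": 0, "jaw": 0}, {"tx": 0, "ty": 0, "tz": 0, "rx": 0, "ry": 0, "rz": 0, "jaw": 0}])

```text
clock: 6.0
tool_pos: [409.1, 284.2, 38.7]
ee_rot: [[0.179, 0.984, -0.004], [0.984, -0.179, 0.001], [0.0, -0.004, -1.0]]
ft_force: [-1.0, -0.5, -3.0]
gripper_width: 10.9
grip_force: 60.3
```

send_rows(deltas=[{"tx": 0, "ty": 0, "tz": 0.002, "rx": 0, "ry": 0, "rz": 0, "jaw": 0}, {"tx": 0, "ty": 0, "tz": 0.001, "rx": 0, "ry": 0, "rz": 0, "jaw": 0}, {"tx": 0, "ty": 0, "tz": 0, "rx": 0, "ry": 0, "rz": 0, "jaw": 0}, {"tx": 0, "ty": 0, "tz": 0, "rx": 0, "ry": 0, "rz": 0, "jaw": 0}])

```text
clock: 6.4
tool_pos: [408.7, 284.2, 35.3]
ee_rot: [[0.178, 0.984, -0.004], [0.984, -0.178, 0.0], [-0.0, -0.004, -1.0]]
ft_force: [0.4, 0.0, -1.9]
gripper_width: 10.8
grip_force: 60.3
```

send_rows(deltas=[{"tx": 0, "ty": 0, "tz": 0.001, "rx": 0, "ry": 0, "rz": 0, "jaw": 0}, {"tx": 0, "ty": 0, "tz": 0, "rx": 0, "ry": 0, "rz": 0, "jaw": 0}, {"tx": 0, "ty": 0, "tz": 0, "rx": 0, "ry": 0, "rz": 0, "jaw": 0}])

```text
clock: 6.7
tool_pos: [408.6, 284.1, 34.1]
ee_rot: [[0.179, 0.984, -0.005], [0.984, -0.179, 0.0], [-0.001, -0.005, -1.0]]
ft_force: [-0.4, 0.3, -3.0]
gripper_width: 11.1
grip_force: 60.3
```

send_rows(deltas=[{"tx": 0, "ty": 0, "tz": 0.0015, "rx": 0, "ry": 0, "rz": 0, "jaw": 0}, {"tx": 0, "ty": 0, "tz": 0, "rx": 0, "ry": 0, "rz": 0, "jaw": 0}, {"tx": 0, "ty": 0, "tz": 0, "rx": 0, "ry": 0, "rz": 0, "jaw": 0}])

```text
clock: 7.0
tool_pos: [408.9, 284.2, 33.4]
ee_rot: [[0.178, 0.984, -0.004], [0.984, -0.178, 0.001], [-0.0, -0.004, -1.0]]
ft_force: [-1.3, -0.5, 2.1]
gripper_width: 10.7
grip_force: 61.2
```

send_rows(deltas=[{"tx": 0, "ty": 0, "tz": 0.001, "rx": 0, "ry": 0, "rz": 0, "jaw": 0}, {"tx": 0, "ty": 0, "tz": 0, "rx": 0, "ry": 0, "rz": 0, "jaw": 0}, {"tx": 0, "ty": 0, "tz": 0, "rx": 0, "ry": 0, "rz": 0, "jaw": 0}])

```text
clock: 7.3
tool_pos: [408.9, 284.2, 33.4]
ee_rot: [[0.178, 0.984, -0.004], [0.984, -0.178, 0.001], [-0.0, -0.004, -1.0]]
ft_force: [-3.5, -2.0, 7.0]
gripper_width: 10.7
grip_force: 61.9
```

send_rows(deltas=[{"tx": 0, "ty": 0, "tz": 0, "rx": 0, "ry": 0, "rz": 0, "jaw": 0.35}, {"tx": 0, "ty": 0, "tz": 0, "rx": 0, "ry": 0, "rz": 0, "jaw": 0.35}, {"tx": 0, "ty": 0, "tz": 0, "rx": 0, "ry": 0, "rz": 0, "jaw": 0.35}, {"tx": 0, "ty": 0, "tz": -0.04, "rx": 0, "ry": 0, "rz": 0, "jaw": 0.35}, {"tx": 0, "ty": 0, "tz": -0.04, "rx": 0, "ry": 0, "rz": 0, "jaw": 0.35}])

```text
clock: 7.8
tool_pos: [407.4, 283.2, 110.4]
ee_rot: [[0.179, 0.984, -0.009], [0.984, -0.179, -0.002], [-0.003, -0.008, -1.0]]
ft_force: [1.6, 0.8, 0.5]
gripper_width: 30.0
grip_force: 0.0
```

```bash
python3 - <<'E'
from fr import *
s=monitor.observe();print(s["clock"],np.round(s["tool_pos"],1),s["gripper_width"],s["grip_force"],np.round(s["ft_force"],1))
a=np.radians(65);plan((np.array([575-40*np.cos(a),297-40*np.sin(a),180]),down(65.1)))
E
```

```text
7.8 [407.4 283.2 110.4] 30.03697516914658 0.0 [1.6 0.8 0.5]
4 rows t[m] [0.0048, 0.0378, -0.0176] r[deg] [-0.11, 0.06, 3.65]
```

send_rows(deltas=[{"tx": 0.0048, "ty": 0.0378, "tz": -0.0176, "rx": 0, "ry": 0, "rz": 3.65, "jaw": 0.35}, {"tx": 0.0048, "ty": 0.0378, "tz": -0.0176, "rx": 0, "ry": 0, "rz": 3.65, "jaw": 0.35}, {"tx": 0.0048, "ty": 0.0378, "tz": -0.0176, "rx": 0, "ry": 0, "rz": 3.65, "jaw": 0.35}, {"tx": 0.0048, "ty": 0.0378, "tz": -0.0176, "rx": 0, "ry": 0, "rz": 3.65, "jaw": 0.35}, {"tx": 0, "ty": 0, "tz": 0, "rx": 0, "ry": 0, "rz": 0, "jaw": 0.35}])

```text
clock: 8.3
tool_pos: [565.4, 260.3, 182.9]
ee_rot: [[0.425, 0.905, 0.002], [0.905, -0.425, 0.001], [0.002, 0.001, -1.0]]
ft_force: [-0.3, 0.5, -0.2]
gripper_width: 30.1
grip_force: 0.0
```

send_rows(deltas=[{"tx": 0, "ty": 0, "tz": 0, "rx": 0, "ry": 0, "rz": 0, "jaw": 0.35}, {"tx": 0, "ty": 0, "tz": 0, "rx": 0, "ry": 0, "rz": 0, "jaw": 0.35}])

```text
clock: 8.5
tool_pos: [558.5, 261.6, 180.4]
ee_rot: [[0.42, 0.907, -0.007], [0.907, -0.42, -0.0], [-0.003, -0.006, -1.0]]
ft_force: [-0.8, 0.2, 0.3]
gripper_width: 29.5
grip_force: 0.0
```

```bash
python3 - <<'E'
from fr import *
s,p,d=shot("wrist","w5");print(s["clock"],np.round(s["tool_pos"],1),np.round(s["qvel"],3),np.round(s["q"],2))
P=cloud("wrist",d,s)
sel=lambda lo,hi,x0,x1,y0,y1:P[(P[...,2]>lo)&(P[...,2]<hi)&(P[...,0]>x0)&(P[...,0]<x1)&(P[...,1]>y0)&(P[...,1]<y1)]
t=sel(31,40,520,640,240,350);r=rect(t[:,:2]);print("rib",r,np.median(t[:,2]))
m=((P[...,2]>5)&(P[...,2]<12)).astype(np.uint8);k,l,st,_=cv2.connectedComponentsWithStats(m)
for j in range(1,k):
    if st[j,4]>600: q=P[l==j];print(rect(q[:,:2]),np.median(q[:,2]).round(1))
R=down(r[2]);plan((np.array([r[0],r[1],70]),R),(np.array([r[0],r[1],29.5]),R,22))
E
```

```text
8.5 [558.5 261.6 180.4] [ 0.01  -0.015 -0.021 -0.    -0.001 -0.   ] [0.33 0.29 0.24 1.52 0.   2.33]
rib [575.3 296.3  65.6  75.6  11.8] 34.66492260301169
[571.3 298.6  65.2 138.6  57. ] 6.8
[405.7 295.3  79.5 164.2 113.1] 9.9
[408.1 287.4  80.2 139.6  55.5] 10.5
3 rows t[m] [0.0129, 0.0005, 0.0368] r[deg] [-0.12, 0.06, -0.14]
2 rows t[m] [-0.0, 0.0, 0.0202] r[deg] [0.0, 0.0, 0.0]
```

send_rows(deltas=[{"tx": 0.0129, "ty": 0.0005, "tz": 0.0368, "rx": 0, "ry": 0, "rz": 0, "jaw": 0.35}, {"tx": 0.0129, "ty": 0.0005, "tz": 0.0368, "rx": 0, "ry": 0, "rz": 0, "jaw": 0.35}, {"tx": 0.0129, "ty": 0.0005, "tz": 0.0368, "rx": 0, "ry": 0, "rz": 0, "jaw": 0.35}, {"tx": 0, "ty": 0, "tz": 0, "rx": 0, "ry": 0, "rz": 0, "jaw": 0.35}, {"tx": 0, "ty": 0, "tz": 0, "rx": 0, "ry": 0, "rz": 0, "jaw": 0.35}])

```text
clock: 9.05
tool_pos: [574.6, 295.9, 69.9]
ee_rot: [[0.419, 0.908, -0.008], [0.908, -0.419, -0.001], [-0.005, -0.007, -1.0]]
ft_force: [-0.2, 0.1, 0.3]
gripper_width: 30.0
grip_force: 0.0
```

send_rows(deltas=[{"tx": 0, "ty": 0, "tz": 0.02, "rx": 0, "ry": 0, "rz": 0, "jaw": 0.35}, {"tx": 0, "ty": 0, "tz": 0.017, "rx": 0, "ry": 0, "rz": 0, "jaw": 0.35}, {"tx": 0, "ty": 0, "tz": 0, "rx": 0, "ry": 0, "rz": 0, "jaw": 0.35}, {"tx": 0, "ty": 0, "tz": 0, "rx": 0, "ry": 0, "rz": 0, "jaw": 0.35}])

```text
clock: 9.45
tool_pos: [577.5, 296.2, 36.5]
ee_rot: [[0.421, 0.907, -0.002], [0.907, -0.421, 0.001], [0.0, -0.002, -1.0]]
ft_force: [0.9, 0.3, 0.1]
gripper_width: 29.8
grip_force: 0.0
```

send_rows(deltas=[{"tx": 0, "ty": -0.0015, "tz": 0.003, "rx": 0, "ry": 0, "rz": 0, "jaw": 0.35}, {"tx": 0, "ty": 0, "tz": 0, "rx": 0, "ry": 0, "rz": 0, "jaw": 0.35}, {"tx": 0, "ty": 0, "tz": 0, "rx": 0, "ry": 0, "rz": 0, "jaw": 0.35}])

```text
clock: 9.75
tool_pos: [575.7, 296.9, 32.0]
ee_rot: [[0.421, 0.907, -0.003], [0.907, -0.421, 0.001], [-0.001, -0.003, -1.0]]
ft_force: [0.9, 0.7, -0.5]
gripper_width: 29.7
grip_force: 0.0
```

send_rows(deltas=[{"tx": 0, "ty": 0, "tz": 0.002, "rx": 0, "ry": 0, "rz": 0, "jaw": 0.35}, {"tx": 0, "ty": 0, "tz": 0, "rx": 0, "ry": 0, "rz": 0, "jaw": 0}, {"tx": 0, "ty": 0, "tz": 0, "rx": 0, "ry": 0, "rz": 0, "jaw": 0}, {"tx": 0, "ty": 0, "tz": 0, "rx": 0, "ry": 0, "rz": 0, "jaw": 0}, {"tx": 0, "ty": 0, "tz": 0, "rx": 0, "ry": 0, "rz": 0, "jaw": 0}])

```text
clock: 10.25
tool_pos: [575.2, 296.7, 28.9]
ee_rot: [[0.421, 0.907, -0.005], [0.907, -0.421, 0.0], [-0.002, -0.004, -1.0]]
ft_force: [-0.9, 0.1, 0.1]
gripper_width: 10.9
grip_force: 59.6
```

send_rows(deltas=[{"tx": 0, "ty": 0, "tz": 0, "rx": 0, "ry": 0, "rz": 0, "jaw": 0}, {"tx": 0, "ty": 0, "tz": -0.03, "rx": 0, "ry": 0, "rz": 0, "jaw": 0}, {"tx": 0, "ty": 0, "tz": -0.045, "rx": 0, "ry": 0, "rz": 0, "jaw": 0}, {"tx": 0, "ty": 0, "tz": -0.045, "rx": 0, "ry": 0, "rz": 0, "jaw": 0}, {"tx": 0, "ty": 0, "tz": -0.03, "rx": 0, "ry": 0, "rz": 0, "jaw": 0}])

```text
clock: 10.75
tool_pos: [576.6, 296.9, 182.1]
ee_rot: [[0.421, 0.907, -0.002], [0.907, -0.421, 0.001], [0.001, -0.002, -1.0]]
ft_force: [1.1, -0.1, -1.3]
gripper_width: 11.2
grip_force: 59.3
```

```bash
cat > inhand.py <<'E'
from fr import *
def inhand(s,d):
    P=cloud("wrist",d,s);T=(P-s["tool_pos"])@s["ee_rot"];m=np.isfinite(T[...,0])&(abs(T[...,0])<100)&(abs(T[...,1])<45)
    top=m&(T[...,2]>18)&(T[...,2]<28);z=np.median(T[top][:,2])
    k,l,st,_=cv2.connectedComponentsWithStats(top.astype(np.uint8));j=1+np.argmax(st[1:,4]);q=T[l==j]
    print("plate top",z.round(1),"xmin/max",np.percentile(q,[.5,99.5],axis=0).round(1).tolist())
    A=np.c_[q[:,:2],np.ones(len(q))];c=np.linalg.lstsq(A,q[:,2],rcond=None)[0];print("plate slope deg (x,y)",np.degrees(c[:2]).round(2))
    r=T[m&(T[...,2]>-11)&(T[...,2]<-2)]
    k=m&(T[...,2]>-11)&(T[...,2]<-2)
    _,l,st,_=cv2.connectedComponentsWithStats(k.astype(np.uint8));j=1+np.argmax(st[1:,4]);q=T[l==j];print("rib",rect(q[:,:2]),q[:,:2].max(0).round(1),np.median(q[:,2]).round(1))
E
python3 - <<'E'
from inhand import *
s,p,d=shot("wrist","w6");np.savez("w6.npz",p=p,d=d,pos=s["tool_pos"],R=s["ee_rot"]);print(s["clock"],np.round(s["tool_pos"],1),s["gripper_width"],s["grip_force"],np.round(s["ft_force"],1))
inhand(s,d)
plan((D(48,0,110),RD))
E
```

```text
10.75 [576.6 296.9 182.1] 11.190920969476089 59.31737422943115 [ 1.1 -0.1 -1.3]
plate top 22.0 xmin/max [[-3.6, -31.1, 18.1], [69.5, 24.6, 24.2]]
plate slope deg (x,y) [-0.84 -0.65]
rib [  3.4   1.9 160.4  68.3  36. ] [38.1 20. ] -5.9
7 rows t[m] [-0.0397, 0.0117, 0.0061] r[deg] [-3.44, 0.95, -4.48]
```

View pics/w6.png

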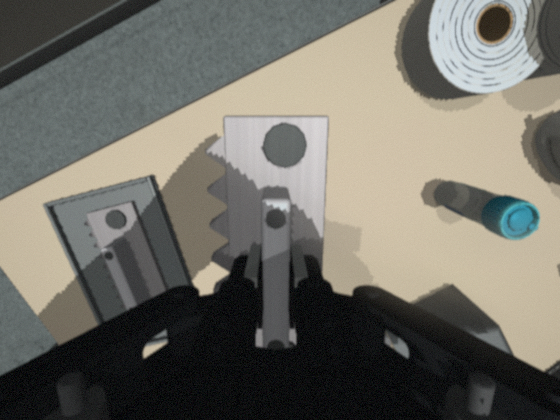

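The leaf is held squarely, with its teeth to the left at column 215, the pad at (284,145) and the rib at column 276. The fine leaf lies flat in the tray at (130,240).

```bash
python3 -c "
from fr import *
plan((D(58,0,100),RD))"
```

```text
7 rows t[m] [-0.0392, 0.0133, 0.0072] r[deg] [-3.44, 0.95, -4.48]
```

send_rows(deltas=[{"tx": -0.0392, "ty": 0.0133, "tz": 0.0072, "rx": -3.44, "ry": 0.95, "rz": -4.48, "jaw": 0}, {"tx": -0.0392, "ty": 0.0133, "tz": 0.0072, "rx": -3.44, "ry": 0.95, "rz": -4.48, "jaw": 0}, {"tx": -0.0392, "ty": 0.0133, "tz": 0.0072, "rx": -3.44, "ry": 0.95, "rz": -4.48, "jaw": 0}, {"tx": -0.0392, "ty": 0.0133, "tz": 0.0072, "rx": -3.44, "ry": 0.95, "rz": -4.48, "jaw": 0}, {"tx": -0.0392, "ty": 0.0133, "tz": 0.0072, "rx": -3.44, "ry": 0.95, "rz": -4.48, "jaw": 0}])

```text
clock: 11.3
tool_pos: [588.4, 89.8, 145.6]
ee_rot: [[0.033, 0.954, 0.3], [0.999, -0.038, 0.01], [0.021, 0.299, -0.954]]
ft_force: [0.8, 0.2, -2.4]
gripper_width: 10.9
grip_force: 59.4
```

send_rows(deltas=[{"tx": -0.0392, "ty": 0.0133, "tz": 0.0072, "rx": -3.44, "ry": 0.95, "rz": -4.48, "jaw": 0}, {"tx": -0.0392, "ty": 0.0133, "tz": 0.0072, "rx": -3.44, "ry": 0.95, "rz": -4.48, "jaw": 0}, {"tx": 0, "ty": 0, "tz": 0, "rx": 0, "ry": 0, "rz": 0, "jaw": 0}, {"tx": 0, "ty": 0, "tz": 0, "rx": 0, "ry": 0, "rz": 0, "jaw": 0}, {"tx": 0, "ty": 0, "tz": 0, "rx": 0, "ry": 0, "rz": 0, "jaw": 0}])

```text
clock: 11.8
tool_pos: [619.2, 13.5, 140.4]
ee_rot: [[-0.121, 0.905, 0.408], [0.993, 0.111, 0.048], [-0.002, 0.411, -0.912]]
ft_force: [-1.0, -0.3, -3.1]
gripper_width: 11.1
grip_force: 59.3
```

```bash
python3 - <<'E'
from fr import *
s=monitor.observe();print(s["clock"],toD(np.array(s["tool_pos"])).round(1),(RD.T@s["ee_rot"]).round(3).tolist(),np.round(s["qvel"],3),s["gripper_width"],s["ft_force"])
plan((D(58,0,35),RD,20))
E
```

```text
11.8 [50.  -0.2 93. ] [[1.0, 0.001, -0.001], [-0.001, 1.0, -0.014], [0.001, 0.014, 1.0]] [ 0.02  -0.     0.015 -0.005 -0.    -0.005] 11.121833238468527 [-1.04669046 -0.32407524 -3.13199083]
3 rows t[m] [0.0001, 0.0029, 0.0193] r[deg] [-0.27, 0.02, 0.03]
```

send_rows(deltas=[{"tx": 0, "ty": 0.004, "tz": 0.015, "rx": -0.4, "ry": 0, "rz": 0, "jaw": 0}, {"tx": 0, "ty": 0.004, "tz": 0.015, "rx": -0.4, "ry": 0, "rz": 0, "jaw": 0}, {"tx": 0, "ty": 0, "tz": 0, "rx": 0, "ry": 0, "rz": 0, "jaw": 0}, {"tx": 0, "ty": 0, "tz": 0, "rx": 0, "ry": 0, "rz": 0, "jaw": 0}, {"tx": 0, "ty": 0, "tz": 0, "rx": 0, "ry": 0, "rz": 0, "jaw": 0}])

```text
clock: 12.3
tool_pos: [639.9, 16.0, 118.3]
ee_rot: [[-0.122, 0.898, 0.424], [0.993, 0.112, 0.049], [-0.003, 0.426, -0.904]]
ft_force: [-0.2, -0.3, -2.6]
gripper_width: 11.0
grip_force: 59.2
```

```bash
cat > st.py <<'E'
from fr import *
def st():
    s=monitor.observe();print(s["clock"],toD(np.array(s["tool_pos"])).round(1),"rot",np.degrees(cv2.Rodrigues(RD.T@s["ee_rot"])[0]).ravel().round(2),np.round(s["qvel"],3),round(s["gripper_width"],1),"F(D)",(np.c_[uu,yy,n].T@s["ft_force"]).round(1),np.round(s["moment"],2))
if __name__=="__main__": st()
E
python3 - <<'E'
from st import *
st()
s,p,d=shot("wrist","w7");np.savez("w7.npz",p=p,d=d,pos=s["tool_pos"],R=s["ee_rot"])
cv2.imwrite("pics/w7c.png",cv2.resize(p[20:300,120:400,::-1],None,fx=2,fy=2,interpolation=cv2.INTER_CUBIC))
P=cloud("wrist",d,s).reshape(-1,3);P=P[np.isfinite(P[:,0])];F=np.array([P@uu-567.8,P@yy+60.8,P@n-OFF-4]).T
f=F[(abs(F[:,2]+4)<3)&(F[:,0]>85)&(F[:,0]<108)&(F[:,1]>0)&(F[:,1]<90)];print("face z",len(f),np.median(f[:,2]) if len(f) else 0)
i=(F[:,0]>-10)&(F[:,0]<15)&(F[:,2]>6)&(F[:,2]<30)
print([(int(a),round(float(np.percentile(F[i&(abs(F[:,1]-a)<1)][:,2],95)),1)) for a in range(-10,100,2) if (i&(abs(F[:,1]-a)<1)).sum()>5])
E
```

```text
12.3 [59.4 -0.2 64.2] rot [-0.15 -0.11 -0.16] [-0.009 -0.01   0.004 -0.004 -0.001 -0.003] 11.0 F(D) [-1.3 -0.3 -2.3] [-0.11  0.66 -0.07]
face z 4479 -4.095006200461427
[(-10, 15.7), (-8, 17.8), (-6, 19.9), (-4, 20.2), (-2, 19.2), (0, 16.6), (2, 14.0), (4, 12.4), (6, 13.2), (8, 15.9), (10, 18.2), (12, 19.9), (14, 20.5), (16, 19.2), (18, 16.8), (20, 14.5), (22, 12.0), (24, 13.4), (26, 15.3), (28, 18.4), (30, 20.3), (32, 20.6), (34, 19.1), (36, 16.7), (38, 14.5), (40, 11.9), (42, 13.4), (44, 15.8), (46, 18.2), (48, 20.4), (50, 20.4), (52, 19.0), (54, 16.3), (56, 13.8), (58, 11.6), (60, 13.0), (62, 16.2), (64, 18.6), (66, 20.3), (68, 20.5), (70, 19.2), (72, 16.4), (74, 14.0), (76, 11.8), (78, 13.0), (80, 16.1), (82, 18.5), (84, 20.3), (86, 20.4), (88, 22.1), (90, 23.1), (92, 22.9), (94, 23.1), (96, 23.0), (98, 22.7)]
```

View pics/w7c.png

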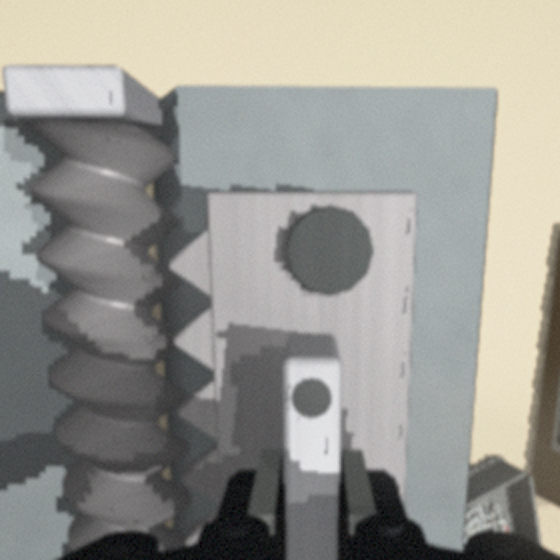

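The crop shows the leaf above the face with tooth tips at about (170,268) and (175,345). The screw is on the left with its grooves visible, and nothing is in the way.

```bash
python3 - <<'E'
from st import *
z=np.load("w7.npz");f,cx,cy,_=cam("scene");c=get_calibration("wrist");f=210/np.tan(np.radians(c["vertical_fov"]/2));T=np.array(c["tool_from_camera"])
for u,v in((205,154),(207.5,192.5),(224,116.5),(327,116.5)):
    r=T[:3,:3]@[(u-c["cx"])/f,(v-c["cy"])/f,1];zz=22 
    t=T[:3,3]+r*((zz-T[2,3])/r[2]);print("tool",t.round(1),"D",toD(z["R"]@t+z["pos"]).round(1))
plan((D(58,0,29),RD,18))
E
```

```text
tool [ 52.2 -32.7  22. ] D [26.5 51.9 42. ]
tool [ 34.  -32.6  22. ] D [26.8 33.6 42. ]
tool [ 68.9 -23.2  22. ] D [36.  68.6 42. ]
tool [69.  23.2 22. ] D [82.5 68.8 42.1]
2 rows t[m] [0.0003, -0.0009, 0.0177] r[deg] [0.1, 0.06, 0.07]
```

send_rows(deltas=[{"tx": 0.0015, "ty": -0.001, "tz": 0.0177, "rx": 0, "ry": 0, "rz": 0.1, "jaw": 0}, {"tx": 0, "ty": 0, "tz": 0.0167, "rx": 0, "ry": 0, "rz": 0, "jaw": 0}, {"tx": 0, "ty": 0, "tz": 0, "rx": 0, "ry": 0, "rz": 0, "jaw": 0}, {"tx": 0, "ty": 0, "tz": 0, "rx": 0, "ry": 0, "rz": 0, "jaw": 0}, {"tx": 0, "ty": 0, "tz": 0, "rx": 0, "ry": 0, "rz": 0, "jaw": 0}])

```text
clock: 12.85
tool_pos: [653.8, 18.1, 87.6]
ee_rot: [[-0.119, 0.897, 0.425], [0.993, 0.109, 0.049], [-0.002, 0.428, -0.904]]
ft_force: [1.2, 0.0, -1.7]
gripper_width: 11.4
grip_force: 59.2
```

```bash
python3 st.py
```

```text
12.85 [59.1  0.2 30.4] rot [-0.24 -0.16  0.  ] [ 0.    -0.005  0.003 -0.006 -0.001 -0.   ] 11.4 F(D) [ 0.3 -0.1 -2. ] [-0.04  0.6  -0.01]
```

send_rows(deltas=[{"tx": 0.001, "ty": 0, "tz": 0.0025, "rx": 0, "ry": 0, "rz": 0, "jaw": 0}, {"tx": 0, "ty": -0.004, "tz": 0, "rx": 0, "ry": 0, "rz": 0, "jaw": 0}, {"tx": 0, "ty": -0.003, "tz": 0, "rx": 0, "ry": 0, "rz": 0, "jaw": 0}, {"tx": 0, "ty": 0, "tz": 0, "rx": 0, "ry": 0, "rz": 0, "jaw": 0}, {"tx": 0, "ty": 0, "tz": 0, "rx": 0, "ry": 0, "rz": 0, "jaw": 0}])

```text
clock: 13.35
tool_pos: [647.5, 18.6, 80.6]
ee_rot: [[-0.119, 0.898, 0.423], [0.993, 0.108, 0.049], [-0.002, 0.426, -0.905]]
ft_force: [-0.3, 0.1, -2.6]
gripper_width: 11.2
grip_force: 59.2
```

```bash
python3 - <<'E'
from st import *
st();s,p,d=shot("wrist","w8")
cv2.imwrite("pics/w8c.png",cv2.resize(p[20:300,120:400,::-1],None,fx=2,fy=2,interpolation=cv2.INTER_CUBIC))
E
```

```text
13.35 [50.6  1.4 26.7] rot [-0.11 -0.13  0.02] [ 0.001  0.002  0.009 -0.004  0.001  0.   ] 11.2 F(D) [-1.3  0.1 -2.2] [-0.1   0.65  0.03]
```

View pics/w8c.png

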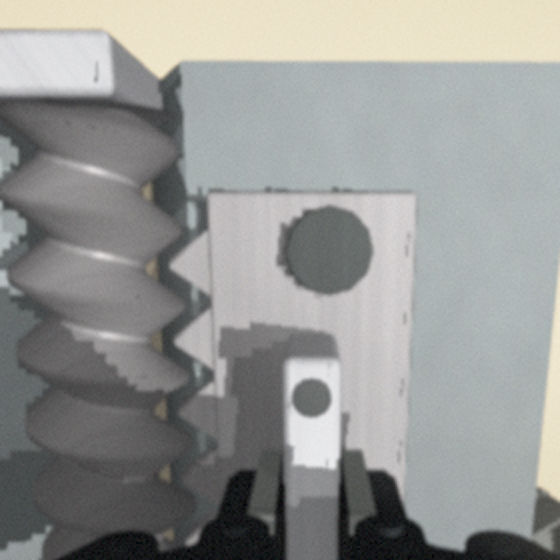

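The tooth tips at (168,265) and (175,343) line up with the grooves between the crests at rows 232, 305 and 375.

send_rows(deltas=[{"tx": 0, "ty": -0.002, "tz": 0, "rx": 0, "ry": 0, "rz": 0, "jaw": 0}, {"tx": 0, "ty": -0.002, "tz": 0, "rx": 0, "ry": 0, "rz": 0, "jaw": 0}, {"tx": 0, "ty": -0.001, "tz": 0, "rx": 0, "ry": 0, "rz": 0, "jaw": 0}, {"tx": 0, "ty": 0, "tz": 0, "rx": 0, "ry": 0, "rz": 0, "jaw": 0}, {"tx": 0, "ty": 0, "tz": 0, "rx": 0, "ry": 0, "rz": 0, "jaw": 0}])

```text
clock: 13.9
tool_pos: [643.2, 17.9, 78.6]
ee_rot: [[-0.119, 0.898, 0.423], [0.993, 0.109, 0.049], [-0.002, 0.426, -0.905]]
ft_force: [0.0, -0.3, -2.6]
gripper_width: 11.0
grip_force: 59.3
```

```bash
python3 st.py
```

```text
13.9 [45.8  1.3 26.7] rot [-0.11 -0.14  0.02] [ 0.001  0.001  0.001 -0.     0.002  0.   ] 11.0 F(D) [-1.1 -0.3 -2.4] [-0.13  0.65 -0.06]
```

send_rows(deltas=[{"tx": 0, "ty": -0.001, "tz": 0, "rx": 0, "ry": 0, "rz": 0, "jaw": 0}, {"tx": 0, "ty": 0, "tz": 0.001, "rx": 0, "ry": 0, "rz": 0, "jaw": 0}, {"tx": 0, "ty": 0, "tz": 0, "rx": 0, "ry": 0, "rz": 0, "jaw": 0}, {"tx": 0, "ty": 0, "tz": 0, "rx": 0, "ry": 0, "rz": 0, "jaw": 0}])

```text
clock: 14.3
tool_pos: [643.3, 17.7, 78.0]
ee_rot: [[-0.119, 0.898, 0.424], [0.993, 0.108, 0.049], [-0.002, 0.427, -0.904]]
ft_force: [-0.4, -0.2, 0.9]
gripper_width: 11.0
grip_force: 59.6
```

```bash
python3 st.py
```

```text
14.3 [45.6  1.1 26.1] rot [-0.18 -0.16  0.02] [-0.     0.002  0.     0.001  0.    -0.002] 11.0 F(D) [ 0.  -0.1  1. ] [-0.23  0.55 -0.08]
```

send_rows(deltas=[{"tx": 0, "ty": -0.001, "tz": 0, "rx": 0, "ry": 0, "rz": 0, "jaw": 0}, {"tx": 0, "ty": -0.001, "tz": 0, "rx": 0, "ry": 0, "rz": 0, "jaw": 0}, {"tx": 0, "ty": 0, "tz": 0, "rx": 0, "ry": 0, "rz": 0, "jaw": 0}, {"tx": 0, "ty": 0, "tz": 0, "rx": 0, "ry": 0, "rz": 0, "jaw": 0}])

```text
clock: 14.7
tool_pos: [642.5, 17.3, 77.9]
ee_rot: [[-0.119, 0.897, 0.426], [0.993, 0.109, 0.048], [-0.003, 0.429, -0.903]]
ft_force: [5.8, -1.6, -0.5]
gripper_width: 10.9
grip_force: 59.3
```

```bash
python3 st.py
```

```text
14.7 [44.8  0.7 26.3] rot [-0.32 -0.2   0.01] [-0.     0.002 -0.001  0.002  0.001  0.   ] 10.9 F(D) [ 4.8 -2.3 -2.8] [-0.4  -0.53 -0.21]
```

send_rows(deltas=[{"tx": -0.0008, "ty": 0, "tz": 0, "rx": 0, "ry": 0, "rz": 0, "jaw": 0}, {"tx": 0, "ty": -0.001, "tz": 0.0005, "rx": 0, "ry": 0, "rz": 0, "jaw": 0}, {"tx": 0, "ty": -0.001, "tz": 0, "rx": 0, "ry": 0, "rz": 0, "jaw": 0}, {"tx": 0, "ty": 0, "tz": 0, "rx": 0, "ry": 0, "rz": 0, "jaw": 0}, {"tx": 0, "ty": 0, "tz": 0, "rx": 0, "ry": 0, "rz": 0, "jaw": 0}])

```text
clock: 15.2
tool_pos: [641.9, 16.7, 77.5]
ee_rot: [[-0.119, 0.896, 0.428], [0.993, 0.109, 0.049], [-0.003, 0.431, -0.902]]
ft_force: [7.3, -1.0, 2.1]
gripper_width: 11.2
grip_force: 59.4
```

```bash
python3 st.py
```

```text
15.2 [44.   0.2 26.4] rot [-0.45 -0.16 -0.02] [-0.    -0.001  0.002  0.001 -0.002  0.001] 11.2 F(D) [ 7.3 -1.9 -1.1] [-0.18 -1.18 -0.21]
```

send_rows(deltas=[{"tx": -0.0005, "ty": -0.001, "tz": 0.0005, "rx": 0, "ry": 0, "rz": 0, "jaw": 0}, {"tx": 0, "ty": -0.001, "tz": 0, "rx": 0, "ry": 0, "rz": 0, "jaw": 0}, {"tx": 0, "ty": 0, "tz": 0, "rx": 0, "ry": 0, "rz": 0, "jaw": 0}, {"tx": 0, "ty": 0, "tz": 0, "rx": 0, "ry": 0, "rz": 0, "jaw": 0}])

```text
clock: 15.6
tool_pos: [641.7, 16.6, 77.6]
ee_rot: [[-0.12, 0.894, 0.431], [0.993, 0.109, 0.05], [-0.002, 0.434, -0.901]]
ft_force: [8.6, 0.8, 1.9]
gripper_width: 11.0
grip_force: 59.4
```

```bash
python3 st.py
```

```text
15.6 [43.9  0.1 26.5] rot [-0.65 -0.1  -0.05] [ 0.002  0.001  0.002  0.001 -0.001 -0.   ] 11.0 F(D) [ 8.6 -0.2 -1.9] [ 0.13 -1.58 -0.14]
```

send_rows(deltas=[{"tx": 0, "ty": 0, "tz": 0.001, "rx": 0.3, "ry": 0, "rz": 0, "jaw": 0}, {"tx": 0, "ty": 0, "tz": 0.001, "rx": 0.3, "ry": 0, "rz": 0, "jaw": 0}, {"tx": 0, "ty": 0, "tz": 0, "rx": 0, "ry": 0, "rz": 0, "jaw": 0}, {"tx": 0, "ty": 0, "tz": 0, "rx": 0, "ry": 0, "rz": 0, "jaw": 0}])

```text
clock: 16.0
tool_pos: [642.3, 16.7, 77.4]
ee_rot: [[-0.12, 0.899, 0.422], [0.993, 0.11, 0.049], [-0.002, 0.425, -0.905]]
ft_force: [0.3, 0.9, 10.6]
gripper_width: 10.8
grip_force: 61.2
```

```bash
python3 st.py
```

```text
16.0 [44.3  0.2 26.1] rot [-0.04 -0.11 -0.05] [ 0.    -0.001 -0.002 -0.001  0.    -0.   ] 10.8 F(D) [4.9 0.8 9.4] [ 0.06 -0.55 -0.1 ]
```

send_rows(deltas=[{"tx": 0, "ty": -0.001, "tz": 0, "rx": 0, "ry": 0, "rz": 0, "jaw": 0}, {"tx": 0, "ty": -0.001, "tz": 0, "rx": 0, "ry": 0, "rz": 0, "jaw": 0}, {"tx": 0, "ty": 0, "tz": 0, "rx": 0, "ry": 0, "rz": 0, "jaw": 0}, {"tx": 0, "ty": 0, "tz": 0, "rx": 0, "ry": 0, "rz": 0, "jaw": 0}])

```text
clock: 16.4
tool_pos: [642.1, 16.6, 77.4]
ee_rot: [[-0.121, 0.897, 0.425], [0.993, 0.11, 0.05], [-0.002, 0.428, -0.904]]
ft_force: [5.6, 1.7, 8.1]
gripper_width: 10.7
grip_force: 60.5
```

```bash
python3 st.py
```

```text
16.4 [44.1  0.1 26.2] rot [-0.25 -0.11 -0.08] [ 0.     0.001 -0.001  0.001  0.    -0.   ] 10.7 F(D) [8.6 1.  4.9] [ 0.17 -1.36 -0.12]
```

send_rows(deltas=[{"tx": 0, "ty": 0, "tz": 0, "rx": 0, "ry": 0, "rz": 0, "jaw": 0.23}, {"tx": 0, "ty": 0.001, "tz": 0, "rx": 0, "ry": 0, "rz": 0, "jaw": 0.23}, {"tx": 0, "ty": 0, "tz": 0, "rx": 0, "ry": 0, "rz": 0, "jaw": 0.23}, {"tx": 0, "ty": 0, "tz": -0.01, "rx": 0, "ry": 0, "rz": 0, "jaw": 0.23}, {"tx": 0, "ty": 0, "tz": -0.03, "rx": 0, "ry": 0, "rz": 0, "jaw": 0.23}])

```text
clock: 16.9
tool_pos: [617.5, 14.9, 103.0]
ee_rot: [[-0.12, 0.907, 0.404], [0.993, 0.109, 0.05], [0.001, 0.407, -0.913]]
ft_force: [-1.9, 0.5, -0.6]
gripper_width: 19.6
grip_force: 0.0
```

```bash
python3 - <<'E'
from st import *
st();plan((D(46,-40,170),RD))
E
```

```text
16.9 [32.6  1.4 59.7] rot [1.07 0.04 0.05] [-0.063 -0.571  0.055  0.665  0.027 -0.057] 19.6 F(D) [-1.9  0.8  0.3] [-0.06  0.48  0.01]
3 rows t[m] [-0.0138, 0.004, -0.0368] r[deg] [-0.36, -0.01, -0.02]
```

send_rows(deltas=[{"tx": -0.0138, "ty": 0.004, "tz": -0.0368, "rx": -0.36, "ry": 0, "rz": 0, "jaw": 0.23}, {"tx": -0.0138, "ty": 0.004, "tz": -0.0368, "rx": -0.36, "ry": 0, "rz": 0, "jaw": 0.23}, {"tx": -0.0138, "ty": 0.004, "tz": -0.0368, "rx": -0.36, "ry": 0, "rz": 0, "jaw": 0.23}, {"tx": 0, "ty": 0, "tz": 0, "rx": 0, "ry": 0, "rz": 0, "jaw": 0}, {"tx": 0, "ty": 0, "tz": 0, "rx": 0, "ry": 0, "rz": 0, "jaw": 0}])

```text
clock: 17.4
tool_pos: [589.4, -30.9, 212.4]
ee_rot: [[-0.119, 0.896, 0.428], [0.993, 0.107, 0.051], [-0.001, 0.431, -0.902]]
ft_force: [0.6, 0.8, 0.4]
gripper_width: 0.1
grip_force: 0.0
```

```bash
cat > leaf.py <<'E'
from st import *
def leaf(name=None):
    st();s,p,d=shot("wrist",name)
    P=cloud("wrist",d,s).reshape(-1,3);F=np.array([P@uu-567.8,P@yy+60.8,P@n-OFF-4]).T
    b=np.isfinite(F[:,0])&(F[:,0]>8)&(F[:,0]<115)&(abs(F[:,1])<100)
    fz=np.median(F[b&(abs(F[:,2]+4)<2.5)&(F[:,0]>78)][:,2])
    def comp(lo,hi,x0):
        i=b&(F[:,2]-fz>lo)&(F[:,2]-fz<hi)&(F[:,0]>x0);k,l,stt,_=cv2.connectedComponentsWithStats(i.reshape(420,560).astype(np.uint8));j=1+np.argmax(stt[1:,4]);return F[l.ravel()==j]
    r=comp(33,39,20);q=comp(5.5,10.5,22)
    fa=F[b&(abs(F[:,2]-fz)<2)&(F[:,0]>22)]
    print("face z",fz.round(1),"face",rect(fa[:,:2]),"rib",rect(r[:,:2]),"plate",rect(q[:,:2]),"h",(np.median(q[:,2])-fz).round(2))
    A=np.c_[q[:,:2],np.ones(len(q))];c=np.linalg.lstsq(A,q[:,2],rcond=None)[0];print("slope",np.degrees(c[:2]).round(2))
    f=fa;A=np.c_[f[:,:2],np.ones(len(f))];c=np.linalg.lstsq(A,f[:,2],rcond=None)[0];print("face slope",np.degrees(c[:2]).round(2))
    return s,p,d
E
python3 - <<'E'
from leaf import *
s,p,d=leaf("w9");np.savez("w9.npz",p=p,d=d,pos=s["tool_pos"],R=s["ee_rot"])
cv2.imwrite("pics/w9c.png",cv2.resize(p[20:320,140:440,::-1],None,fx=2,fy=2,interpolation=cv2.INTER_CUBIC))
E
```

```text
17.4 [ 48.8 -40.8 173. ] rot [-0.45 -0.08  0.07] [ 0.014  0.031 -0.042 -0.008  0.     0.001] 0.1 F(D) [0.8 0.8 0.1] [-0.02  0.48  0.01]
face z -4.1 face [ 67.4  -0.   90.  199.9  90.7] rib [44.9  0.  90.  75.5 11.4] plate [ 45.5   0.2  89.9 139.7  47.2] h 8.04
slope [-0.09  0.  ]
face slope [-0.04  0.01]
```

View pics/w9c.png

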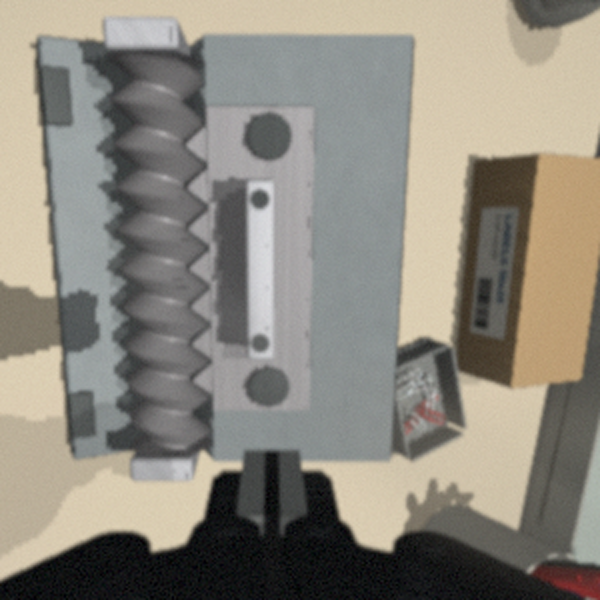

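The leaf is seated: teeth in the grooves near column 200, pads at (268,136) and (267,386), and plate square and flat to the face. Next is the pad check, left first.

```bash
python3 - <<'E'
from st import *
plan((D(48.5,57,75),RD),(D(48.5,57,32),RD,22))
E
```

```text
3 rows t[m] [0.0324, 0.0001, 0.0322] r[deg] [0.1, 0.01, -0.02]
2 rows t[m] [0.0, -0.0, 0.0215] r[deg] [0.0, 0.0, 0.0]
```

send_rows(deltas=[{"tx": 0.0324, "ty": 0, "tz": 0.0322, "rx": 0.1, "ry": 0, "rz": 0, "jaw": 0}, {"tx": 0.0324, "ty": 0, "tz": 0.0322, "rx": 0.1, "ry": 0, "rz": 0, "jaw": 0}, {"tx": 0.0324, "ty": 0, "tz": 0.0322, "rx": 0.1, "ry": 0, "rz": 0, "jaw": 0}, {"tx": 0, "ty": 0, "tz": 0, "rx": 0, "ry": 0, "rz": 0, "jaw": 0}, {"tx": 0, "ty": 0, "tz": 0, "rx": 0, "ry": 0, "rz": 0, "jaw": 0}])

```text
clock: 17.95
tool_pos: [617.4, 71.8, 120.3]
ee_rot: [[-0.122, 0.901, 0.417], [0.993, 0.111, 0.05], [-0.001, 0.42, -0.907]]
ft_force: [-0.2, -0.5, 0.3]
gripper_width: -0.1
grip_force: 0.0
```

send_rows(deltas=[{"tx": 0, "ty": 0, "tz": 0.0215, "rx": 0, "ry": 0, "rz": 0, "jaw": 0}, {"tx": 0, "ty": 0, "tz": 0.0195, "rx": 0, "ry": 0, "rz": 0, "jaw": 0}, {"tx": 0, "ty": 0, "tz": 0, "rx": 0, "ry": 0, "rz": 0, "jaw": 0}, {"tx": 0, "ty": 0, "tz": 0, "rx": 0, "ry": 0, "rz": 0, "jaw": 0}, {"tx": 0, "ty": 0, "tz": 0, "rx": 0, "ry": 0, "rz": 0, "jaw": 0}])

```text
clock: 18.45
tool_pos: [638.9, 71.7, 90.6]
ee_rot: [[-0.118, 0.896, 0.428], [0.993, 0.108, 0.049], [-0.002, 0.431, -0.902]]
ft_force: [0.0, 0.5, -0.2]
gripper_width: -0.0
grip_force: 0.0
```

```bash
python3 st.py
```

```text
18.45 [52.8 55.2 36.6] rot [-0.42 -0.17  0.05] [ 0.002 -0.007  0.005 -0.005  0.002  0.002] -0.0 F(D) [-0.   0.4 -0.2] [-0.06  0.42  0.01]
```

Correcting by x −4, y +1.8, then down about 8 mm slowly.

send_rows(deltas=[{"tx": 0.0018, "ty": -0.004, "tz": 0.004, "rx": 0.3, "ry": 0, "rz": 0, "jaw": 0}, {"tx": 0, "ty": 0, "tz": 0.003, "rx": 0, "ry": 0, "rz": 0, "jaw": 0}, {"tx": 0, "ty": 0, "tz": 0, "rx": 0, "ry": 0, "rz": 0, "jaw": 0}, {"tx": 0, "ty": 0, "tz": 0, "rx": 0, "ry": 0, "rz": 0, "jaw": 0}])

```text
clock: 18.85
tool_pos: [637.2, 74.1, 80.7]
ee_rot: [[-0.119, 0.899, 0.421], [0.993, 0.109, 0.049], [-0.002, 0.424, -0.906]]
ft_force: [-0.6, 0.4, 0.1]
gripper_width: 0.1
grip_force: 0.0
```

```bash
python3 st.py
```

```text
18.85 [47.4 57.7 28.3] rot [ 0.01 -0.13  0.01] [ 0.    -0.002  0.004 -0.001  0.001 -0.002] 0.1 F(D) [-0.4  0.5  0.4] [-0.01  0.44 -0.03]
```

send_rows(deltas=[{"tx": 0, "ty": 0.0005, "tz": 0.002, "rx": 0, "ry": 0, "rz": 0, "jaw": 0}, {"tx": 0, "ty": 0, "tz": 0, "rx": 0, "ry": 0, "rz": 0, "jaw": 0}, {"tx": 0, "ty": 0, "tz": 0, "rx": 0, "ry": 0, "rz": 0, "jaw": 0}])

```text
clock: 19.15
tool_pos: [638.7, 74.2, 79.2]
ee_rot: [[-0.119, 0.899, 0.421], [0.993, 0.109, 0.049], [-0.002, 0.424, -0.906]]
ft_force: [0.1, 0.1, 0.9]
gripper_width: -0.3
grip_force: 0.1
```

send_rows(deltas=[{"tx": 0, "ty": 0, "tz": 0.0015, "rx": 0, "ry": 0, "rz": 0, "jaw": 0}, {"tx": 0, "ty": 0, "tz": 0, "rx": 0, "ry": 0, "rz": 0, "jaw": 0}, {"tx": 0, "ty": 0, "tz": 0, "rx": 0, "ry": 0, "rz": 0, "jaw": 0}])

```text
clock: 19.45
tool_pos: [638.8, 74.2, 79.2]
ee_rot: [[-0.119, 0.899, 0.421], [0.993, 0.109, 0.048], [-0.002, 0.424, -0.906]]
ft_force: [-8.1, -0.8, 8.6]
gripper_width: -0.0
grip_force: 5.6
```

```bash
python3 st.py
```

```text
19.45 [48.1 57.7 26.2] rot [ 0.03 -0.14  0.01] [ 0.001 -0.001 -0.002  0.001 -0.     0.003] -0.0 F(D) [-3.7  0.1 11.2] [-0.1   1.33  0.01]
```

send_rows(deltas=[{"tx": 0, "ty": -0.0012, "tz": 0.001, "rx": 0, "ry": 0, "rz": 0, "jaw": 0}, {"tx": 0, "ty": 0, "tz": 0, "rx": 0, "ry": 0, "rz": 0, "jaw": 0}, {"tx": 0, "ty": 0, "tz": 0, "rx": 0, "ry": 0, "rz": 0, "jaw": 0}, {"tx": 0, "ty": 0, "tz": 0, "rx": 0, "ry": 0, "rz": 0, "jaw": 0}])

```text
clock: 19.85
tool_pos: [638.7, 74.2, 79.1]
ee_rot: [[-0.119, 0.899, 0.422], [0.993, 0.109, 0.049], [-0.002, 0.425, -0.905]]
ft_force: [-10.2, -1.6, 11.6]
gripper_width: -0.1
grip_force: 7.7
```

```bash
python3 - <<'E'
from st import *
st()
E
```

```text
19.85 [48.1 57.7 26.2] rot [-0.07 -0.14  0.  ] [ 0.001  0.001  0.    -0.    -0.     0.   ] -0.1 F(D) [-4.4 -0.4 14.8] [-0.04  1.42  0.08]
```

send_rows(deltas=[{"tx": 0, "ty": 0, "tz": -0.006, "rx": 0, "ry": 0, "rz": 0, "jaw": 0}, {"tx": 0, "ty": 0, "tz": -0.02, "rx": 0, "ry": 0, "rz": 0, "jaw": 0}, {"tx": 0, "ty": 0, "tz": -0.025, "rx": 0, "ry": 0, "rz": 0, "jaw": 0}, {"tx": 0, "ty": 0, "tz": 0, "rx": 0, "ry": 0, "rz": 0, "jaw": 0}])

```text
clock: 20.25
tool_pos: [619.2, 71.6, 127.1]
ee_rot: [[-0.119, 0.896, 0.428], [0.993, 0.109, 0.049], [-0.003, 0.431, -0.903]]
ft_force: [0.6, -0.3, 1.0]
gripper_width: -0.1
grip_force: 0.0
```

send_rows(deltas=[{"tx": -0.038, "ty": 0, "tz": 0, "rx": 0, "ry": 0, "rz": 0, "jaw": 0}, {"tx": -0.038, "ty": 0, "tz": 0, "rx": 0, "ry": 0, "rz": 0, "jaw": 0}, {"tx": -0.038, "ty": 0, "tz": 0, "rx": 0, "ry": 0, "rz": 0, "jaw": 0}, {"tx": 0, "ty": 0, "tz": 0, "rx": 0, "ry": 0, "rz": 0, "jaw": 0}, {"tx": 0, "ty": 0, "tz": 0, "rx": 0, "ry": 0, "rz": 0, "jaw": 0}])

```text
clock: 20.75
tool_pos: [630.4, -42.4, 121.5]
ee_rot: [[-0.117, 0.9, 0.42], [0.993, 0.107, 0.049], [-0.001, 0.423, -0.906]]
ft_force: [-0.1, 1.0, -0.5]
gripper_width: -0.3
grip_force: 0.0
```

```bash
python3 - <<'E'
from leaf import *
s,p,d=leaf("w10")
plan((D(48.5,-57,30),RD,20))
E
```

```text
20.75 [ 45.9 -57.1  74. ] rot [ 0.08 -0.12  0.14] [ 0.036 -0.012 -0.007  0.009  0.001  0.001] -0.3 F(D) [-0.2  1.  -0.4] [-0.01  0.45 -0.02]
face z -4.0 face [ 67.2 -11.1  90.  177.7  90.3] rib [45.   0.  89.9 75.1 12. ] plate [ 45.6  -0.3  90.  139.9  47.2] h 8.03
slope [-0.1   0.01]
face slope [-0.09  0.  ]
3 rows t[m] [-0.0003, 0.0009, 0.0147] r[deg] [-0.03, 0.03, -0.02]
```

Leaf unmoved and still flat (rib 45.0, same as before). Pressing the right pad.

send_rows(deltas=[{"tx": 0, "ty": 0.0009, "tz": 0.0147, "rx": 0, "ry": 0, "rz": 0, "jaw": 0}, {"tx": 0, "ty": 0.0005, "tz": 0.0147, "rx": 0, "ry": 0, "rz": 0, "jaw": 0}, {"tx": 0, "ty": 0, "tz": 0.0125, "rx": 0, "ry": 0, "rz": 0, "jaw": 0}, {"tx": 0, "ty": 0, "tz": 0, "rx": 0, "ry": 0, "rz": 0, "jaw": 0}, {"tx": 0, "ty": 0, "tz": 0, "rx": 0, "ry": 0, "rz": 0, "jaw": 0}])

```text
clock: 21.3
tool_pos: [648.9, -38.6, 83.9]
ee_rot: [[-0.12, 0.9, 0.419], [0.993, 0.109, 0.05], [-0.001, 0.422, -0.907]]
ft_force: [1.2, 0.3, -0.4]
gripper_width: 0.4
grip_force: 0.0
```

```bash
python3 st.py
```

```text
21.3 [ 47.  -55.5  31.9] rot [ 0.13 -0.06 -0.01] [-0.005 -0.021  0.019 -0.001  0.001 -0.002] 0.4 F(D) [ 0.9  0.2 -0.9] [-0.1   0.48  0.02]
```

send_rows(deltas=[{"tx": -0.0015, "ty": 0.001, "tz": 0.003, "rx": 0, "ry": 0, "rz": 0, "jaw": 0}, {"tx": 0, "ty": 0, "tz": 0, "rx": 0, "ry": 0, "rz": 0, "jaw": 0}, {"tx": 0, "ty": 0, "tz": 0, "rx": 0, "ry": 0, "rz": 0, "jaw": 0}, {"tx": 0, "ty": 0, "tz": 0, "rx": 0, "ry": 0, "rz": 0, "jaw": 0}])

```text
clock: 21.7
tool_pos: [652.2, -40.7, 83.8]
ee_rot: [[-0.119, 0.899, 0.422], [0.993, 0.109, 0.049], [-0.002, 0.425, -0.905]]
ft_force: [0.6, -0.1, 0.2]
gripper_width: 0.5
grip_force: 0.0
```

```bash
python3 st.py
```

```text
21.7 [ 49.7 -58.1  30.6] rot [-0.05 -0.15  0.02] [-0.002  0.001 -0.002 -0.001 -0.002 -0.001] 0.5 F(D) [ 0.6 -0.1 -0.1] [-0.07  0.39  0.  ]
```

send_rows(deltas=[{"tx": 0.0005, "ty": -0.0015, "tz": 0.0035, "rx": 0, "ry": 0, "rz": 0, "jaw": 0}, {"tx": 0, "ty": 0, "tz": 0, "rx": 0, "ry": 0, "rz": 0, "jaw": 0}, {"tx": 0, "ty": 0, "tz": 0, "rx": 0, "ry": 0, "rz": 0, "jaw": 0}])

```text
clock: 22.0
tool_pos: [651.8, -40.0, 79.2]
ee_rot: [[-0.119, 0.899, 0.421], [0.993, 0.109, 0.049], [-0.002, 0.424, -0.906]]
ft_force: [-0.6, -0.8, -0.7]
gripper_width: 0.1
grip_force: 0.0
```

send_rows(deltas=[{"tx": 0, "ty": -0.0008, "tz": 0.002, "rx": 0, "ry": 0, "rz": 0, "jaw": 0}, {"tx": 0, "ty": 0, "tz": 0, "rx": 0, "ry": 0, "rz": 0, "jaw": 0}, {"tx": 0, "ty": 0, "tz": 0, "rx": 0, "ry": 0, "rz": 0, "jaw": 0}])

```text
clock: 22.3
tool_pos: [652.0, -40.0, 79.0]
ee_rot: [[-0.119, 0.899, 0.422], [0.993, 0.109, 0.049], [-0.002, 0.424, -0.905]]
ft_force: [-8.0, 0.3, 8.6]
gripper_width: -0.2
grip_force: 5.8
```

```bash
python3 st.py
```

```text
22.3 [ 47.6 -57.3  26.3] rot [-0.02 -0.13  0.01] [-0.    -0.    -0.    -0.002 -0.    -0.001] -0.2 F(D) [-3.5  1.3 11.1] [0.13 1.18 0.09]
```

Contact is at the same height as on the left (26.3 vs 26.2), so the leaf does not rock. I'll press a touch more, then retreat and verify.

send_rows(deltas=[{"tx": 0, "ty": -0.0012, "tz": 0.001, "rx": 0, "ry": 0, "rz": 0, "jaw": 0}, {"tx": 0, "ty": 0, "tz": 0, "rx": 0, "ry": 0, "rz": 0, "jaw": 0}, {"tx": 0, "ty": 0, "tz": 0, "rx": 0, "ry": 0, "rz": 0, "jaw": 0}, {"tx": 0, "ty": 0, "tz": 0, "rx": 0, "ry": 0, "rz": 0, "jaw": 0}])

```text
clock: 22.7
tool_pos: [652.0, -40.0, 79.0]
ee_rot: [[-0.119, 0.898, 0.423], [0.993, 0.109, 0.049], [-0.002, 0.426, -0.905]]
ft_force: [-9.4, 1.3, 12.8]
gripper_width: 0.2
grip_force: 7.8
```

send_rows(deltas=[{"tx": 0, "ty": 0, "tz": -0.006, "rx": 0, "ry": 0, "rz": 0, "jaw": 0}, {"tx": 0, "ty": 0, "tz": -0.03, "rx": 0, "ry": 0, "rz": 0, "jaw": 0}, {"tx": 0, "ty": 0, "tz": -0.04, "rx": 0, "ry": 0, "rz": 0, "jaw": 0}, {"tx": 0, "ty": 0, "tz": -0.04, "rx": 0, "ry": 0, "rz": 0, "jaw": 0}, {"tx": 0, "ty": 0, "tz": -0.04, "rx": 0, "ry": 0, "rz": 0, "jaw": 0}])

```text
clock: 23.2
tool_pos: [584.7, -47.6, 218.0]
ee_rot: [[-0.119, 0.899, 0.421], [0.993, 0.109, 0.049], [-0.002, 0.424, -0.906]]
ft_force: [0.1, -0.2, 0.7]
gripper_width: 0.1
grip_force: 0.0
```

send_rows(deltas=[{"tx": 0, "ty": 0, "tz": 0, "rx": 0, "ry": 0, "rz": 0, "jaw": 0}, {"tx": 0, "ty": 0, "tz": 0, "rx": 0, "ry": 0, "rz": 0, "jaw": 0}, {"tx": 0, "ty": 0, "tz": 0, "rx": 0, "ry": 0, "rz": 0, "jaw": 0}, {"tx": 0, "ty": 0, "tz": 0, "rx": 0, "ry": 0, "rz": 0, "jaw": 0}])

```text
clock: 23.6
tool_pos: [584.9, -47.4, 214.4]
ee_rot: [[-0.119, 0.901, 0.418], [0.993, 0.108, 0.05], [-0.0, 0.421, -0.907]]
ft_force: [0.9, 0.2, 0.6]
gripper_width: -0.7
grip_force: 0.0
```

```bash
python3 - <<'E'
from leaf import *
leaf("w11")
for nm in("scene","side"):
    p,d=capture(nm);P=cloud(nm,d)
    for k,(x0,x1,y0,y1,lo,hi) in dict(tray=(330,490,190,390,33,48),coarse=(440,590,-360,-220,29,45),ribbon=(390,460,90,160,20,80),tubeB=(395,455,-180,-115,20,120),pot=(620,700,-250,-180,20,100),marker=(370,470,-105,50,6,16)).items():
        q=P[(P[...,0]>x0)&(P[...,0]<x1)&(P[...,1]>y0)&(P[...,1]<y1)&(P[...,2]>lo)&(P[...,2]<hi)]
        print(nm,k,rect(q[:,:2]),np.median(q[:,2]).round(1))
E
```

```text
23.6 [ 43.8 -56.6 177.5] rot [ 0.22 -0.04  0.05] [-0.001  0.004  0.003  0.001  0.001  0.001] -0.7 F(D) [1.1 0.1 0.2] [-0.09  0.46 -0.01]
face z -4.0 face [ 67.4  -0.   89.9 200.   90.5] rib [45.3  0.2 89.8 75.4 11.5] plate [ 45.5  -0.3  89.8 140.1  47.3] h 8.04
slope [-0.04 -0.01]
face slope [-0.05 -0.01]
scene tray [408.1 285.8  79.4  79.   14.6] 38.4
scene coarse [ 513.7 -287.5   95.7   75.5   15.3] 34.2
scene ribbon [428.4 124.4   4.8  44.8  42. ] 52.1
scene tubeB [ 424.3 -146.8  155.3   29.3   28.9] 81.5
scene pot [ 663.4 -214.2   35.4   50.    45.7] 78.2
scene marker [421.6 -33.4  81.9 140.5  52.8] 10.3
side tray [410.2 287.3  80.2  81.9  11.7] 39.8
side coarse [ 513.6 -288.4   96.3   78.2   12.3] 35.4
side ribbon [427.9 125.2 113.1  45.4  40.7] 49.7
side tubeB [ 426.8 -147.4  106.4   29.8   29.2] 72.4
side pot [ 663.7 -217.9   24.5   47.6   45.7] 73.0
side marker [421.7 -17.2 101.5 119.5  11.8] 10.3
```

```bash
python3 -c "
from cell import robot
print(robot.close_job())"
```

```text
the job is handed in; nothing more can be done
None
```

The job is handed in at about 24 s: the fine leaf lies flat in the tray, and the middle leaf is home in the threads at mid-screw and released. It stayed flat under presses of about 15 N on the left pad and then the right; the coarse leaf, ribbon, pot and the near tube read as before, while the far tube and the marker's exact place were not re-measured.

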